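# Nest the tapered sleeves on the sprung post of a record-cleaning bench

## Task

Swing the brush boom well aside, to near its far stop, then nest all the tapered sleeves one over another, mouth down, on the sprung post, lowering each gently so that it rests loosely by its own weight and never forcing the post down towards its stop, which would wedge them. When all the sleeves are on, put the tin dust cap on top of them, and after that swing the boom back to its home stop so that the brush stands over the post; leave the other things on the bench (knob, cork pad, brass weight and the rest) where they lie.

Things in the scene. Friction and masses are not known exactly. Their poses are not given: they have to be found in the camera images.
- sleeve0: tapered aluminium sleeve, mouth down, 55 mm tall: 66 mm across outside at the lower rim (mouth), 44 mm at the closed flat top; wall 3.5 mm (59 mm inside the mouth), hollow to 41 mm up, solid above; 70 g. All alike, 3 to 5 present. Origin on the axis at the lower rim, z up the axis. Nested, its rim rests about 18 mm above the rim of the sleeve or post below
- sleeve1: tapered aluminium sleeve, mouth down, 55 mm tall: 66 mm across outside at the lower rim (mouth), 44 mm at the closed flat top; wall 3.5 mm (59 mm inside the mouth), hollow to 41 mm up, solid above; 70 g. All alike, 3 to 5 present. Origin on the axis at the lower rim, z up the axis. Nested, its rim rests about 18 mm above the rim of the sleeve or post below
- sleeve2: tapered aluminium sleeve, mouth down, 55 mm tall: 66 mm across outside at the lower rim (mouth), 44 mm at the closed flat top; wall 3.5 mm (59 mm inside the mouth), hollow to 41 mm up, solid above; 70 g. All alike, 3 to 5 present. Origin on the axis at the lower rim, z up the axis. Nested, its rim rests about 18 mm above the rim of the sleeve or post below
- sleeve3: tapered aluminium sleeve, mouth down, 55 mm tall: 66 mm across outside at the lower rim (mouth), 44 mm at the closed flat top; wall 3.5 mm (59 mm inside the mouth), hollow to 41 mm up, solid above; 70 g. All alike, 3 to 5 present. Origin on the axis at the lower rim, z up the axis. Nested, its rim rests about 18 mm above the rim of the sleeve or post below
- sleeve4: tapered aluminium sleeve, mouth down, 55 mm tall: 66 mm across outside at the lower rim (mouth), 44 mm at the closed flat top; wall 3.5 mm (59 mm inside the mouth), hollow to 41 mm up, solid above; 70 g. All alike, 3 to 5 present. Origin on the axis at the lower rim, z up the axis. Nested, its rim rests about 18 mm above the rim of the sleeve or post below
- dust_cap: loose tin dust cap standing open side down: shallow tapered skirt 62 mm across at the lower rim, 54 mm at the closed flat top, 23 mm tall, with a knob 21 mm in diameter, 30 mm tall on top (total 53 mm); about 60 g. Origin on the axis at the lower rim, z up. Its inner ceiling, 20 mm above the origin, lies on a sleeve's flat top when it caps the stack (origin then 35 mm above that sleeve's origin)
- post (a joint): how far the sprung tapered post is pushed down, m: 0 up, 0.016 at its hard stop; spring about 1 N per mm. A full stack and cap sink it by 2 to 6 mm; 12 mm counts as forced, the sleeves wedge
- post_axis (a point): fixed point on the vertical axis of the sprung post, 40 mm above the bench: the level of the post's lower rim when it is up. The post is a solid steel cone frustum of a sleeve's outside shape (66 mm across at its lower rim, 44 mm at the top, 55 mm tall), top at 95 mm above the bench. It stands on a dark round foot 100 mm across, 12 mm high, part of the brush station
- boom (a joint): angle of the swing boom, rad: 0 at its stop with the brush right over the post, growing anticlockwise seen from above (away from the robot) up to 1.45 at the other stop. It has light friction and stays where it is left
- boom_pivot (a point): point on the vertical axis of the pivot column (32 mm diameter), 250 mm above the bench, at the underside of the boom
- boom_grip (a point): point on the boom's grip, an upright black knob 24 mm in diameter that stands 45 mm tall on top of the boom, 120 mm from the pivot axis; the point is on its axis 22 mm above the boom's upper face (284 mm above the bench). The boom is an aluminium bar 18 mm wide, 12 mm thick
- brush (a point): middle of the underside of the brush under the boom's end, 191 mm from the pivot axis and 229 mm above the bench; the brush is 75 mm wide across the boom and 30 mm along it
- spare_knob: loose black bakelite knob, 34 mm diameter, 19 mm tall, among the sleeves; not part of the job, origin under its centre
- cork_pad: loose cork disc 90 mm diameter, 6 mm thick; not part of the job, origin under its centre
- puck: brass disc weight 42 mm diameter, 14 mm tall, lying beyond the sleeves at the right; not part of the job, origin under its centre
Mind the look-alikes: they are no part of the job. What is shaped like the sleeve3 but green or purple is not meant.

How it is judged:
On the way, in this order (a step that is already met when the one before it is completed fails the run):
1. the boom is swung aside by at least 1.1 rad (value of joint boom above 1.1 rad), for 0.2 s.
2. all present sleeves are nested on the post, upright, on its axis within 10 mm, and let go (horizontal distance between each of sleeve0, sleeve1, sleeve2, sleeve3, sleeve4 and post_axis below 0.01 m and angle between each of sleeve0, sleeve1, sleeve2, sleeve3, sleeve4's own z axis and vertical below 0.12 rad and height (world z) of each of sleeve0, sleeve1, sleeve2, sleeve3, sleeve4 above 0.036 m and contact force between the fingers and sleeve0 below 0.3 N and contact force between the fingers and sleeve1 below 0.3 N and contact force between the fingers and sleeve2 below 0.3 N and contact force between the fingers and sleeve3 below 0.3 N and contact force between the fingers and sleeve4 below 0.3 N), for 0.3 s.
3. the dust cap sits on the stack, upright, on its axis within 10 mm, and let go (all of step 2 and horizontal distance between dust_cap and post_axis below 0.01 m and angle between dust_cap's own z axis and vertical below 0.12 rad and height (world z) of dust_cap above 0.036 m and contact force between the fingers and dust_cap below 0.3 N), for 0.3 s.
4. the boom is swung home, brush over the post (value of joint boom below 0.12 rad), for 0.2 s.
At the end, for the whole second after the job is handed in: every sleeve and the dust cap stand on the sprung post within 10 mm of its axis, tilted less than 0.12 rad, clear of the bench, at rest and let go, with the post pushed down by less than 10 mm; the boom is within 0.12 rad of its home stop (all of step 3 and value of joint boom below 0.12 rad and value of joint post below 0.01 m and linear speed of each of dust_cap, sleeve0, sleeve1, sleeve2, sleeve3, sleeve4 below 0.02 m/s); the robot touches nothing.
It fails at once if the sprung post is forced down by more than 12 mm (sleeves wedged) (value of joint post above 0.012 m).
It fails at once if the spare knob, the cork pad or the brass weight is moved by more than 40 mm (distance of any of spare_knob, cork_pad, puck from where it was at the start of the episode above 0.04 m).
Of sleeve0, sleeve1, sleeve2, sleeve3, sleeve4 only 3 to 5 are there at a start; the rules pass over those that are not, and their reading is None.
At some moment in a run one of sleeve0, sleeve1, sleeve2, sleeve3, sleeve4, dust_cap may be knocked a few centimetres aside while the robot is not near it.
It also fails if it takes over 210 s, if anything falls off the work surface, if the arm or the gripper's body presses on something with over 40 N, if the wrist force passes 120 N, or if a joint passes its speed limit or range.

## Robot

A 7-joint arm with a two-finger parallel gripper is mounted at the origin on the work surface. World frame = base frame: x ahead of the robot, y to its left, z up, the work surface at z = 0. Lengths are in m, angles in rad, forces in N, time in s.
With the tool pointing down it reaches from about 0.4 to 0.925 m from the base axis. Payload 4.1 kg.
Tool frame: the origin (TCP) lies midway between the tips of the shut fingers; the grasp point (between the pads) lies 19 mm behind it; z points along the fingers, y is the direction in which the jaws open and shut (so a half turn about z gives the same grasp; the last joint's range is limited). The gripper opens to 85 mm and grips with 20 to 120 N. Pads are 22 mm wide; open, the fingers measure 114 mm over their backs; the gripper's body (76 mm by 85 mm) begins 54 mm behind the grasp point. The pads swing forward as they close: fully open they stand 13 mm farther back than shut.
Start: joints at [1.109, 0.398, 0.045, 1.537, -0.019, 1.207, -0.051], TCP at [0.231, -0.608, 0.231] pointing down, gripper open.
Joint ranges: [-2.82, 2.82], [-0.49, 2.23], [-1.37, 1.46], [0, 2.46], [-1.36, 4.5], [0.23, 2], [-2.94, 2.94]. Speed limits (rad/s): [2.57, 2.57, 3.14, 3.14, 3.14, 3.14, 3.14].

## Interface

Orientations are given as a unit quaternion [w, x, y, z].
In Python, from plant import get_obs, eyes, r gives the robot as it stands. The module is installed in compiled form; this text tells all that it offers.
- The arm moves only by the tool send_rows, never from a script. Its argument "plan" is a list of rows, each a list of 7 numbers: the shift along the tool's x, y, z in m, then the turn, a rotation vector about the tool's x, y, z in degrees, then the opening in per cent of the stroke, from 0 (shut) to 100 (fully open). In form: [[dx, dy, dz, ax, ay, az, claw], ...]. A call has 1 to 12 rows; each row is the pose to reach, as a shift and turn from the pose commanded when the call began, along the tool's axes at that moment; what a row does not reach only later rows make up. A row lasts 1/8 s, in which the tool goes at most 62.5 mm and 10.7 degrees, less where a joint would pass 70% of its speed; a pose out of reach is approached as far as the arm can. A call with a gripper value outside its range is refused whole. The fingers move at their own pace and stop on an object; the grip force is fixed at half the most. Time passes only in rows, so rows that repeat a pose let the fingers close. It gives the time, the measured TCP pose, the force and the opening at its end, in the units of the state.
- get_obs(): the state, without advancing time (a new reading comes with each control period).
- eyes.capture(name): name is "scene" or "side" or "wrist"; returns a dict with "img" (384x512x3 uint8, red, green, blue), "camera_matrix" (3x3 intrinsics, pixels), "R" (3x3) and "t" (3): a world point X has camera coordinates R X + t. Camera axes: x right, y down, z forward; pixel columns grow to the right and rows downward; lengths in m; the calibration is good to about 2 mm. A picture is of the moment at which its call begins. There is no depth.
- r.finish_job(): hands the job in, once; it reports no verdict.
The state is a dict: "t": time; "q": joint angles; "dq": joint speeds; "joint_torque": joint torques, N m; "tool_pos": TCP position; "eef_rot": TCP orientation; "force": force on the tool from outside, world axes, zero at the start; "ft_torque": the same for the moment, N m; "grip_width": opening from 0.0 (shut) to 1.0 (fully open).
Only numpy, scipy, OpenCV 4.12 (cv2) and the standard library are available. Lean on these libraries where they do the work, as an engineer would, in place of code of your own. Each camera call takes 0.05 s, during which the arm holds its last target.

## Working session

There is one attempt and no reset: what is moved stays moved. The work goes in short steps, Python scripts to look and compute and a tool call to move; the robot and the scene stay as the last step left them, time stands still between calls to the robot, and variables do not carry over. Pictures are saved under pics/ and viewed, and the job is handed in when it is done.

Besides the shell and the picture viewer there is one more tool, called by a JSON object that holds its "api" and its "payload", one argument or row to a line. send_rows: Moves the arm, as the interface text tells. Its arguments: {"type":"object","properties":{"plan":{"type":"array","items":{"type":"array","items":{"type":"number"}}}},"required":["plan"]}

```bash
mkdir -p pics; ls; python3 - <<'E'
from plant import get_obs, eyes, r
import cv2
o=get_obs();print({k:(v if not hasattr(v,'round') else v) for k,v in o.items()})
for n in ['scene','side','wrist']:
    c=eyes.capture(n);cv2.imwrite(f'pics/{n}0.png',c['img'][:,:,::-1]);print(n,c['camera_matrix'],c['R'],c['t'])
E
```

```text
pics
{'t': 0.0, 'q': array([ 1.10902351,  0.39917732,  0.04503867,  1.53788909, -0.01864681,
        1.20689896, -0.05073257]), 'dq': array([-8.77453166e-04, -6.85187214e-04, -6.52387391e-04,  1.71911602e-03,
       -5.16889622e-05, -1.64258106e-03,  1.68849231e-04]), 'joint_torque': array([-4.94145797e-05, -4.75129080e+01,  1.36465039e+00, -2.54223651e+01,
        1.16190370e-02,  9.26921406e-03,  1.88552167e-05]), 'tool_pos': array([ 0.23043915, -0.60709857,  0.23026903]), 'eef_rot': array([-9.39233346e-04,  9.83585599e-01,  1.80439508e-01, -2.66805282e-04]), 'force': array([ 0.38939689, -0.09307362, -0.06904138]), 'ft_torque': array([0.00288179, 0.04973532, 0.04356702]), 'grip_width': 0.9989319410403825}
scene [[347.13411625   0.         255.32429479]
 [  0.         347.13411625 189.42157894]
 [  0.           0.           1.        ]] [[-0.69801781  0.71607515 -0.00274021]
 [ 0.50321689  0.48779755 -0.71332062]
 [-0.5094545  -0.49928942 -0.7008325 ]] [ 0.44180187 -0.15632057  1.36981378]
side [[432.08407466   0.         252.81302842]
 [  0.         432.08407466 184.57945315]
 [  0.           0.           1.        ]] [[ 0.99240481 -0.1225083   0.01115409]
 [-0.05751316 -0.54221983 -0.838266  ]
 [ 0.10874252  0.83125771 -0.5451474 ]] [-0.58649747  0.17980744  1.28942619]
wrist [[313.64144424   0.         255.34871054]
 [  0.         313.64144424 198.65132888]
 [  0.           0.           1.        ]] [[ 0.35505386 -0.93484319 -0.00222732]
 [-0.90149802 -0.34301808  0.26389377]
 [-0.24746331 -0.09168858 -0.96454918]] [-0.64933237 -0.03485924  0.37860298]
```

View pics/scene0.png

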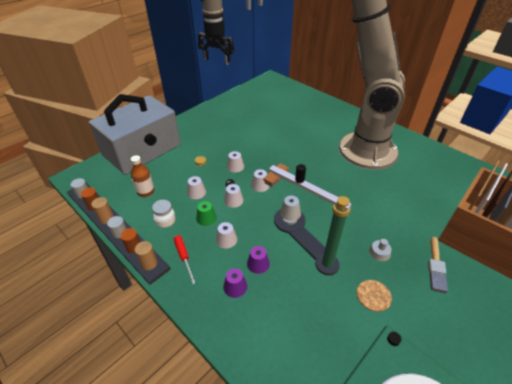

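View pics/side0.png

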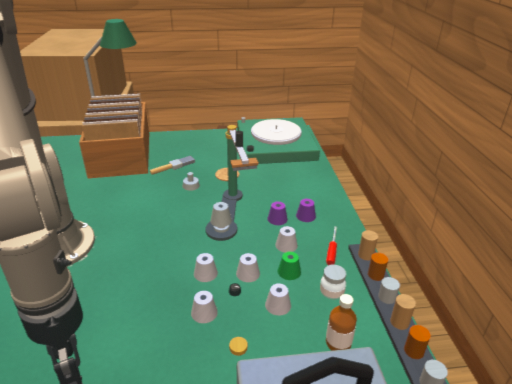

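View pics/wrist0.png

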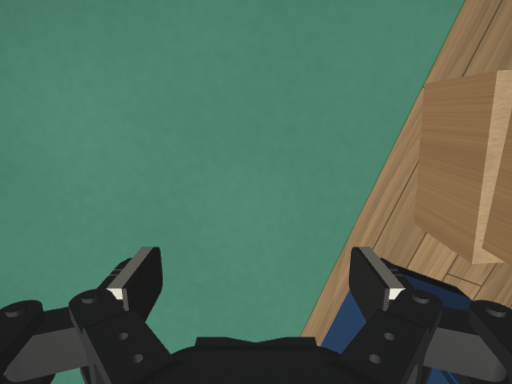

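```bash
python3 - <<'E'
import cv2
a=cv2.imread('pics/scene0.png');b=cv2.imread('pics/side0.png')
cv2.imwrite('pics/sc_a.png',cv2.resize(a[140:260,170:330],None,fx=5,fy=5,interpolation=3))
cv2.imwrite('pics/si_a.png',cv2.resize(b[190:330,170:330],None,fx=4.2,fy=4.2,interpolation=3))
cv2.imwrite('pics/sc_b.png',cv2.resize(a[150:310,250:410],None,fx=3.7,fy=3.7,interpolation=3))
cv2.imwrite('pics/si_b.png',cv2.resize(b[110:250,165:285],None,fx=4.2,fy=4.2,interpolation=3))
E
```

```text
(no output)
```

View pics/sc_a.png

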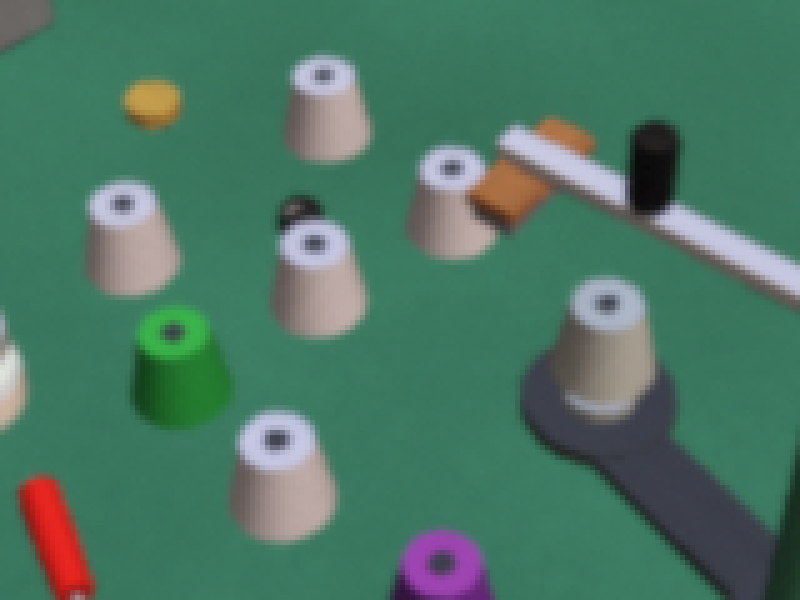

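View pics/si_a.png

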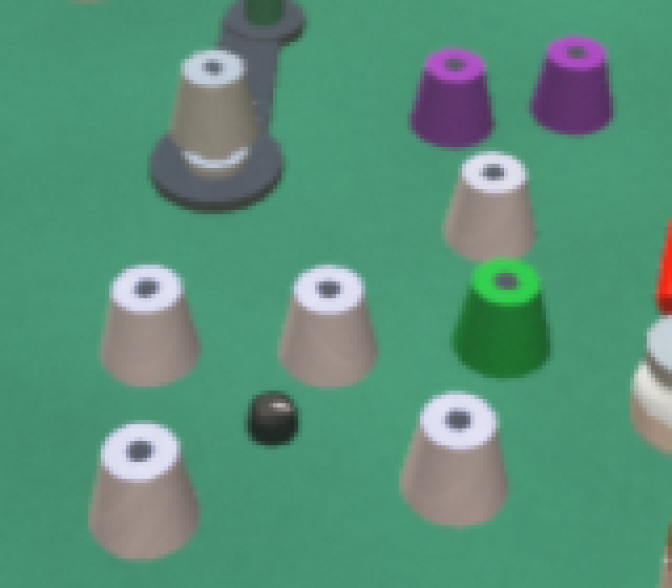

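View pics/sc_b.png

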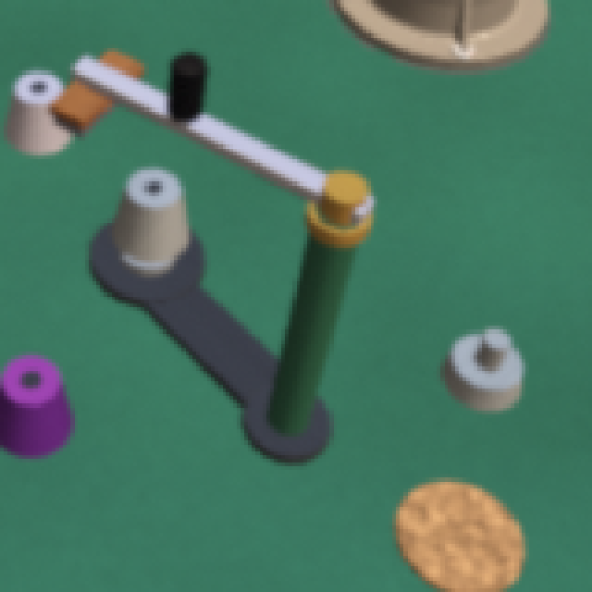

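View pics/si_b.png

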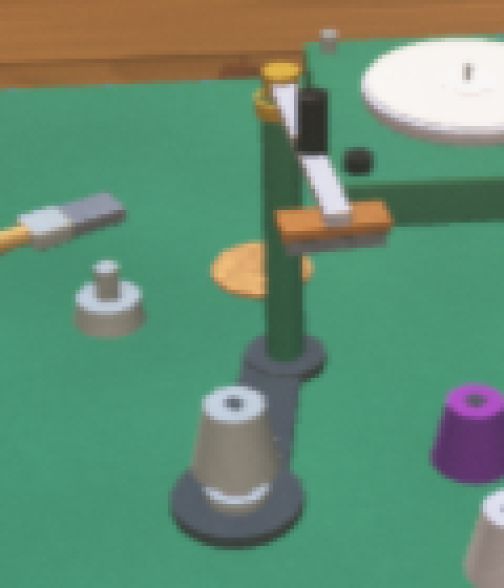

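```bash
cat > h.py <<'E'
import numpy as np, cv2
C={'scene':(np.array([[347.13411625,0,255.32429479],[0,347.13411625,189.42157894],[0,0,1]]),np.array([[-0.69801781,0.71607515,-0.00274021],[0.50321689,0.48779755,-0.71332062],[-0.5094545,-0.49928942,-0.7008325]]),np.array([0.44180187,-0.15632057,1.36981378])),
'side':(np.array([[432.08407466,0,252.81302842],[0,432.08407466,184.57945315],[0,0,1]]),np.array([[0.99240481,-0.1225083,0.01115409],[-0.05751316,-0.54221983,-0.838266],[0.10874252,0.83125771,-0.5451474]]),np.array([-0.58649747,0.17980744,1.28942619]))}
def onz(cam,u,v,z):
    K,R,t=cam if isinstance(cam,tuple) else C[cam]
    d=R.T@np.linalg.solve(K,[u,v,1]);c=-R.T@t
    return c+d*(z-c[2])/d[2]
def proj(cam,X):
    K,R,t=cam if isinstance(cam,tuple) else C[cam]
    p=K@(R@np.asarray(X)+t);return p[:2]/p[2]
def tri(a,b):
    Ps=[C[n][0]@np.c_[C[n][1],C[n][2]] for n in('scene','side')]
    X=cv2.triangulatePoints(Ps[0],Ps[1],np.array(a,float).reshape(2,1),np.array(b,float).reshape(2,1));return (X[:3]/X[3]).ravel()
def cr(x0,y0,f,p): return (x0+(p[0]+.5)/f-.5, y0+(p[1]+.5)/f-.5)
E
python3 - <<'E'
from h import *
np.set_printoptions(precision=4,suppress=True)
S=[cr(170,140,5,p) for p in [(323,76),(452,167),(123,204),(315,243),(276,440)]]
D=[cr(170,190,4.2,p) for p in [(147,289),(330,289),(140,451),(458,420),(492,172)]]
for p in S: print('scene',onz('scene',*p,.055))
for p in D: print('side',onz('side',*p,.055))
print('post',onz('scene',*cr(170,140,5,(608,303)),.095),onz('side',*cr(170,190,4.2,(213,68)),.095), tri(cr(170,140,5,(608,303)),cr(170,190,4.2,(213,68))))
print('cap knobtop',onz('scene',*cr(250,150,3.7,(496,336)),.053),onz('side',*cr(165,110,4.2,(107,267)),.053))
print('grip top',onz('scene',*cr(250,150,3.7,(190,65)),.307),onz('side',*cr(165,110,4.2,(314,93)),.307))
print('pivot top',tri(cr(250,150,3.7,(345,185)),cr(165,110,4.2,(283,72))))
print('pivot base',onz('scene',*cr(250,150,3.7,(288,420)),.01),onz('side',*cr(165,110,4.2,(285,355)),.01))
E
```

```text
scene [ 0.432  -0.3029  0.055 ]
scene [ 0.4385 -0.167   0.055 ]
scene [ 0.6191 -0.2999  0.055 ]
scene [ 0.555  -0.1798  0.055 ]
scene [ 0.6843 -0.075   0.055 ]
side [ 0.4384 -0.1679  0.055 ]
side [ 0.5554 -0.1809  0.055 ]
side [ 0.4303 -0.3044  0.055 ]
side [ 0.618  -0.3014  0.055 ]
side [ 0.6817 -0.0752  0.055 ]
post [0.4943 0.0159 0.095 ] [0.493  0.0144 0.095 ] [0.4932 0.0154 0.0941]
cap knobtop [0.3999 0.283  0.053 ] [0.4002 0.282  0.053 ]
grip top [0.5605 0.0826 0.307 ] [0.5582 0.0793 0.307 ]
pivot top [0.5456 0.1985 0.2675]
pivot base [0.5457 0.2008 0.01  ] [0.5437 0.197  0.01  ]
```

```bash
cat >> h.py <<'E'
from scipy.spatial.transform import Rotation as Ro
def go(*targets):
    """targets: (x,y,z,psi_deg); prints row deltas in the current tool frame"""
    from plant import get_obs
    o=get_obs();p=o['tool_pos'];w,x,y,z=o['eef_rot'];R=Ro.from_quat([x,y,z,w])
    M=R.as_matrix();print('t %.2f'%o['t'],'tcp',p.round(4),'psi %.1f'%np.degrees(np.arctan2(M[1,0],M[0,0])),'tilt',M[:2,2].round(4),'F',o['force'].round(1),'grip %.3f'%o['grip_width'],'q',o['q'].round(2))
    for T in targets:
        c,s=np.cos(np.radians(T[3])),np.sin(np.radians(T[3]))
        G=Ro.from_matrix([[c,s,0],[s,-c,0],[0,0,-1]])
        d=M.T@(np.array(T[:3])-p);rv=np.degrees((R.inv()*G).as_rotvec())
        print(list(d.round(4)),list(rv.round(2)))
E
python3 - <<'E'
from h import *
print('spare',onz('side',*cr(170,190,4.2,(273,418)),.01),onz('scene',*cr(170,140,5,(300,212)),.01))
go((.231,-.608,.37,20.8),(.559,.081,.37,97),(.559,.081,.27,97))
E
```

```text
spare [ 0.51241338 -0.24516212  0.01      ] [ 0.51092515 -0.24568852  0.01      ]
t 0.15 tcp [ 0.2305 -0.6072  0.2305] psi 20.8 tilt [-0.0006  0.0013] F [ 0.8 -0.   0.2] grip 1.004 q [ 1.11  0.4   0.05  1.54 -0.02  1.21 -0.05]
[np.float64(0.0001), np.float64(0.0007), np.float64(-0.1395)] [np.float64(-0.08), np.float64(0.01), np.float64(-0.01)]
[np.float64(0.5514), np.float64(-0.527), np.float64(-0.1388)] [np.float64(-0.07), np.float64(-0.05), np.float64(-76.21)]
[np.float64(0.5514), np.float64(-0.5269), np.float64(-0.0388)] [np.float64(-0.07), np.float64(-0.05), np.float64(-76.21)]
```

{"api": "send_rows", "payload": {
  "plan": [
    [0,0,-0.06,0,0,0,45],
    [0,0,-0.12,0,0,0,45],
    [0.02,-0.02,-0.139,0,0,-5,45],
    [0.06,-0.06,-0.139,0,0,-10,45],
    [0.1,-0.1,-0.139,0,0,-15,45],
    [0.15,-0.145,-0.139,0,0,-22,45],
    [0.2,-0.19,-0.139,0,0,-29,45],
    [0.25,-0.24,-0.139,0,0,-36,45],
    [0.3,-0.29,-0.139,0,0,-43,45],
    [0.35,-0.335,-0.139,0,0,-50,45],
    [0.4,-0.38,-0.139,0,0,-57,45],
    [0.44,-0.42,-0.139,0,0,-63,45]
  ]
}}

```text
t: 1.65
tool_pos: [0.4808, -0.0838, 0.3702]
eef_rot: [0.0, 0.743, 0.669, -0.0]
force: [0.4, -0.7, 0.5]
grip_width: 0.45
```

```bash
python3 -c "
from h import *
go((.559,.081,.37,97),(.559,.081,.27,97))"
```

```text
t 1.65 tcp [ 0.4808 -0.0838  0.3702] psi 84.0 tilt [ 0.0003 -0.0006] F [ 0.4 -0.7  0.5] grip 0.450 q [ 0.55  0.04 -0.48  1.68  0.02  1.42 -0.04]
[np.float64(0.1721), np.float64(0.0604), np.float64(0.0002)] [np.float64(0.02), np.float64(0.03), np.float64(-13.03)]
[np.float64(0.1721), np.float64(0.0604), np.float64(0.1002)] [np.float64(0.02), np.float64(0.03), np.float64(-13.03)]
```

{"api": "send_rows", "payload": {
  "plan": [
    [0.05,0.018,0,0,0,-4,45],
    [0.1,0.036,0,0,0,-8,45],
    [0.14,0.05,0,0,0,-11,45],
    [0.172,0.06,0,0,0,-13,45],
    [0.172,0.06,0.02,0,0,-13,45],
    [0.172,0.06,0.03,0,0,-13,45]
  ]
}}

```text
t: 2.4
tool_pos: [0.5581, 0.0789, 0.3388]
eef_rot: [-0.001, 0.664, 0.748, -0.001]
force: [1.5, 1.3, 0.7]
grip_width: 0.449
```

```bash
python3 -c "
from h import *
from plant import eyes
go((.559,.081,.27,97))
c=eyes.capture('wrist');cv2.imwrite('pics/w1.png',c['img'][:,:,::-1])
c=(c['camera_matrix'],c['R'],c['t'])
print(proj(c,(.559,.081,.307)),proj(c,(.5605,.0826,.307)))
"
```

```text
t 2.40 tcp [0.5581 0.0789 0.3388] psi 96.8 tilt [-0.0021 -0.0006] F [1.5 1.3 0.7] grip 0.449 q [ 0.31  0.22 -0.64  1.57  0.13  1.39 -0.22]
[np.float64(0.002), np.float64(0.0013), np.float64(0.0688)] [np.float64(-0.13), np.float64(0.02), np.float64(-0.18)]
[257.80270615 225.75080042] [260.65846484 223.49836651]
```

View pics/w1.png

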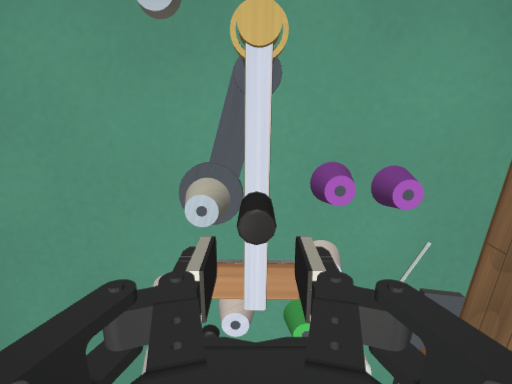

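{"api": "send_rows", "payload": {
  "plan": [
    [0.002,0.001,0.03,0,0,0,45],
    [0.002,0.001,0.055,0,0,0,45],
    [0.002,0.001,0.067,0,0,0,45],
    [0.002,0.001,0.067,0,0,0,45]
  ]
}}

```text
t: 2.95
tool_pos: [0.5592, 0.0805, 0.273]
eef_rot: [-0.0, 0.664, 0.747, -0.0]
force: [-0.5, 0.3, 0.2]
grip_width: 0.446
```

```bash
python3 -c "
from h import *
T=[]
for a in [2,6,11,16,21,26,31,36,42,48,54,59]:
    f=np.radians(-83.2+a); T.append((.545+.12*np.cos(f),.199+.12*np.sin(f),.27,97+a))
go(*T)"
```

```text
t 2.95 tcp [0.5592 0.0805 0.273 ] psi 96.7 tilt [-0.0009 -0.0004] F [-0.5  0.3  0.2] grip 0.446 q [ 0.3   0.26 -0.63  1.67  0.16  1.26 -0.25]
[np.float64(-0.0005), np.float64(0.0041), np.float64(0.003)] [np.float64(-0.06), np.float64(0.02), np.float64(-2.26)]
[np.float64(0.0001), np.float64(0.0125), np.float64(0.003)] [np.float64(-0.06), np.float64(0.01), np.float64(-6.26)]
[np.float64(0.0016), np.float64(0.0229), np.float64(0.003)] [np.float64(-0.06), np.float64(0.01), np.float64(-11.26)]
[np.float64(0.0041), np.float64(0.033), np.float64(0.003)] [np.float64(-0.06), np.float64(0.01), np.float64(-16.26)]
[np.float64(0.0074), np.float64(0.043), np.float64(0.003)] [np.float64(-0.06), np.float64(0.01), np.float64(-21.26)]
[np.float64(0.0116), np.float64(0.0526), np.float64(0.003)] [np.float64(-0.06), np.float64(0.0), np.float64(-26.26)]
[np.float64(0.0166), np.float64(0.0617), np.float64(0.0029)] [np.float64(-0.06), np.float64(0.0), np.float64(-31.26)]
[np.float64(0.0224), np.float64(0.0705), np.float64(0.0029)] [np.float64(-0.06), np.float64(-0.0), np.float64(-36.26)]
[np.float64(0.0303), np.float64(0.0802), np.float64(0.0029)] [np.float64(-0.06), np.float64(-0.0), np.float64(-42.26)]
[np.float64(0.0392), np.float64(0.0891), np.float64(0.0029)] [np.float64(-0.06), np.float64(-0.01), np.float64(-48.26)]
[np.float64(0.049), np.float64(0.097), np.float64(0.0029)] [np.float64(-0.06), np.float64(-0.01), np.float64(-54.26)]
[np.float64(0.0577), np.float64(0.1028), np.float64(0.0029)] [np.float64(-0.06), np.float64(-0.01), np.float64(-59.26)]
```

{"api": "send_rows", "payload": {
  "plan": [
    [0,0.004,0,0,0,-2,45],
    [0,0.012,0,0,0,-6,45],
    [0.002,0.023,0,0,0,-11,45],
    [0.004,0.033,0,0,0,-16,45],
    [0.007,0.043,0,0,0,-21,45],
    [0.012,0.053,0,0,0,-26,45],
    [0.017,0.062,0,0,0,-31,45],
    [0.022,0.07,0,0,0,-36,45],
    [0.03,0.08,0,0,0,-42,45],
    [0.039,0.089,0,0,0,-48,45],
    [0.049,0.097,0,0,0,-54,45],
    [0.058,0.103,0,0,0,-59,45]
  ]
}}

```text
t: 4.45
tool_pos: [0.6557, 0.1504, 0.2743]
eef_rot: [0.001, 0.208, 0.978, -0.0]
force: [-1.2, -0.8, 0.5]
grip_width: 0.452
```

```bash
python3 - <<'E'
from h import *
from plant import eyes
f=np.radians(-83.2+63);T=[(.545+.12*np.cos(f),.199+.12*np.sin(f),.27,97+63)]
go(*T)
c=eyes.capture('scene');a=c['img'][:,:,::-1]
cv2.imwrite('pics/s2.png',cv2.resize(a[100:300,200:420],None,fx=3,fy=3,interpolation=3))
E
```

```text
t 4.45 tcp [0.6557 0.1504 0.2743] psi 155.9 tilt [ 0.001  -0.0006] F [-1.2 -0.8  0.5] grip 0.452 q [ 0.24  0.51 -0.8   1.4   0.37  1.38  0.59]
[np.float64(0.0012), np.float64(0.0073), np.float64(0.0043)] [np.float64(-0.01), np.float64(0.06), np.float64(-4.05)]
```

View pics/s2.png

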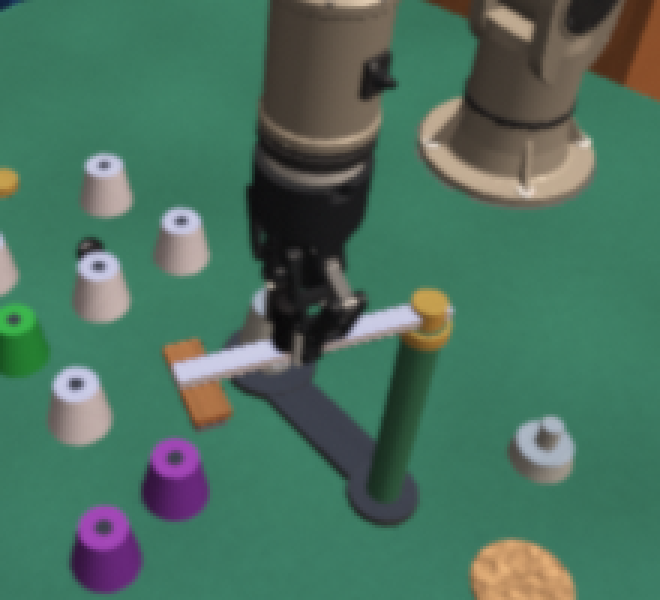

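{"api": "send_rows", "payload": {
  "plan": [
    [0.0,0.004,0,0,0,-2,45],
    [0.001,0.006,0,0,0,-3,45],
    [0.001,0.004,0,0,0,-3,45],
    [0.001,0.003,-0.03,0,0,-3,45],
    [0.001,0.003,-0.08,0,0,-3,100],
    [0.001,0.003,-0.1,0,0,-3,100]
  ]
}}

```text
t: 5.25
tool_pos: [0.6557, 0.1547, 0.3769]
eef_rot: [0.002, 0.184, 0.983, 0.001]
force: [-0.5, 0.0, -0.3]
grip_width: 0.857
```

```bash
python3 - <<'E'
from h import *
from plant import eyes
p=onz('scene',200+180.5/3-.5,100+372.5/3-.5,.256);print(p,np.degrees(np.arctan2(p[1]-.199,p[0]-.545))+105.6)
for n in('scene','side'):
    c=eyes.capture(n);a=c['img'][:,:,::-1];cv2.imwrite(f'pics/{n}3.png',a)
az=np.degrees(np.arctan2(-.0751,.683))
go((.6,-.04,.32,140),(.683,-.0751,.1,az+90),(.683,-.0751,.022,az+90))
E
```

```text
[0.72421206 0.10340031 0.256     ] 77.52255230355772
t 5.35 tcp [0.6559 0.1548 0.3765] psi 158.8 tilt [0.0053 0.0019] F [-0.1  0.4 -0.3] grip 0.996 q [ 0.23  0.47 -0.82  1.23  0.34  1.57  0.66]
[np.float64(-0.0182), np.float64(-0.202), np.float64(0.0558)] [np.float64(0.25), np.float64(0.21), np.float64(18.77)]
[np.float64(-0.1073), np.float64(-0.2055), np.float64(0.2762)] [np.float64(0.34), np.float64(0.07), np.float64(75.04)]
[np.float64(-0.107), np.float64(-0.2058), np.float64(0.3542)] [np.float64(0.34), np.float64(0.07), np.float64(75.04)]
```

View pics/side3.png

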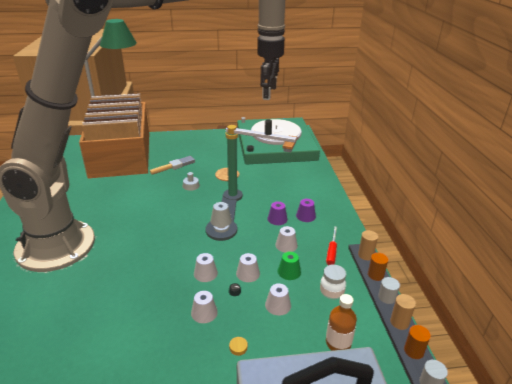

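```bash
python3 - <<'E'
from h import *
for p in[(507,280),(455,64),(575,51)]: print(onz('side',*cr(170,190,4.2,p),.055))
E
```

```text
[ 0.6706145  -0.18521615  0.055     ]
[0.67804892 0.05529677 0.055     ]
[0.7728229  0.06228283 0.055     ]
```

{"api": "send_rows", "payload": {
  "plan": [
    [-0.01,-0.03,0,0,0,10,100],
    [-0.03,-0.08,0,0,0,20,100],
    [-0.05,-0.13,0,0,0,30,100],
    [-0.08,-0.18,0.01,0,0,40,100],
    [-0.1,-0.2,0.05,0,0,50,100],
    [-0.107,-0.206,0.1,0,0,60,100],
    [-0.107,-0.206,0.15,0,0,70,100],
    [-0.107,-0.206,0.2,0,0,75,100],
    [-0.107,-0.206,0.24,0,0,75,100],
    [-0.107,-0.206,0.25,0,0,75,100],
    [-0.107,-0.206,0.25,0,0,75,100]
  ]
}}

```text
t: 6.72
tool_pos: [0.6801, -0.0768, 0.123]
eef_rot: [-0.0, 0.744, 0.668, -0.0]
force: [-0.2, -0.3, 0.7]
grip_width: 1.001
```

```bash
python3 - <<'E'
from h import *
from plant import eyes
az=np.degrees(np.arctan2(-.0751,.683))
go((.683,-.0751,.022,az+90))
c=eyes.capture('wrist');cv2.imwrite('pics/w4.png',c['img'][:,:,::-1])
c=(c['camera_matrix'],c['R'],c['t'])
print(proj(c,(.683,-.0751,.055)))
E
```

```text
t 6.72 tcp [ 0.6801 -0.0768  0.123 ] psi 83.8 tilt [-0.0008  0.0002] F [-0.2 -0.3  0.7] grip 1.001 q [ 0.38  0.59 -0.48  1.54  0.3   1.08 -0.28]
[np.float64(0.002), np.float64(0.0028), np.float64(0.101)] [np.float64(-0.05), np.float64(-0.01), np.float64(0.06)]
[259.50487985 207.74180166]
```

View pics/w4.png

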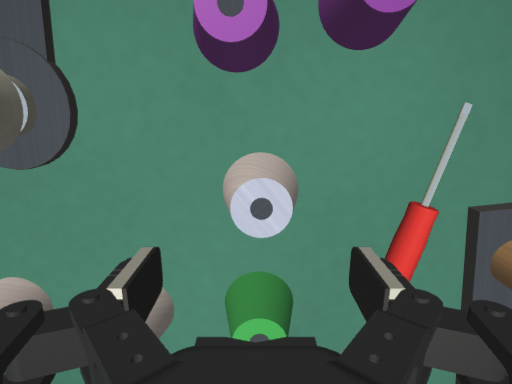

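{"api": "send_rows", "payload": {
  "plan": [
    [0.002,0.004,0.04,0,0,0,100],
    [0.002,0.004,0.08,0,0,0,100],
    [0.002,0.004,0.1,0,0,0,100],
    [0.002,0.004,0.101,0,0,0,100],
    [0.002,0.004,0.101,0,0,0,0],
    [0.002,0.004,0.101,0,0,0,0],
    [0.002,0.004,0.101,0,0,0,0],
    [0.002,0.004,0.101,0,0,0,0],
    [0.002,0.004,0.101,0,0,0,0],
    [0.002,0.004,0.101,0,0,0,0]
  ]
}}

```text
t: 8.02
tool_pos: [0.6868, -0.0754, 0.0247]
eef_rot: [0.002, 0.744, 0.668, 0.002]
force: [0.3, -0.5, 6.1]
grip_width: 0.567
```

```bash
python3 - <<'E'
from h import *
go((.683,-.0751,.2,84),(.4935,.0152,.2,90))
E
```

```text
t 8.03 tcp [ 0.6868 -0.0754  0.0247] psi 83.8 tilt [ 0.0049 -0.0006] F [ 0.3 -0.5  6.1] grip 0.567 q [ 0.35  0.7  -0.45  1.59  0.36  0.92 -0.33]
[np.float64(-0.0001), np.float64(-0.0029), np.float64(-0.1753)] [np.float64(0.28), np.float64(0.0), np.float64(-0.21)]
[np.float64(0.0691), np.float64(-0.2011), np.float64(-0.1763)] [np.float64(0.28), np.float64(0.02), np.float64(-6.21)]
```

{"api": "send_rows", "payload": {
  "plan": [
    [0,-0.003,-0.02,0,0,0,0],
    [0,-0.003,-0.06,0,0,0,0],
    [0,-0.003,-0.12,0,0,0,0],
    [0,-0.02,-0.17,0,0,0,0],
    [0.01,-0.06,-0.176,0,0,0,0],
    [0.03,-0.1,-0.176,0,0,-2,0],
    [0.05,-0.15,-0.176,0,0,-4,0],
    [0.065,-0.18,-0.176,0,0,-6,0],
    [0.069,-0.196,-0.176,0,0,-6,0],
    [0.069,-0.201,-0.176,0,0,-6,0],
    [0.069,-0.201,-0.176,0,0,-6,0]
  ]
}}

```text
t: 9.4
tool_pos: [0.4929, 0.0142, 0.1986]
eef_rot: [0.0, 0.709, 0.705, 0.0]
force: [0.5, -0.6, -0.9]
grip_width: 0.566
```

```bash
python3 - <<'E'
from h import *
from plant import eyes
go((.4935,.0152,.15,90),(.4935,.0152,.0845,90))
for n,b in(('scene',(150,230,250,330)),('side',(150,250,180,260))):
    a=eyes.capture(n)['img'][:,:,::-1]
    cv2.imwrite(f'pics/{n}5.png',cv2.resize(a[b[0]:b[1],b[2]:b[3]],None,fx=6,fy=6,interpolation=3))
E
```

```text
t 9.40 tcp [0.4929 0.0142 0.1986] psi 89.7 tilt [ 0.001  -0.0004] F [ 0.5 -0.6 -0.9] grip 0.566 q [ 0.43  0.18 -0.61  1.93  0.12  1.06 -0.24]
[np.float64(0.0011), np.float64(0.0005), np.float64(0.0486)] [np.float64(0.06), np.float64(0.02), np.float64(-0.31)]
[np.float64(0.0011), np.float64(0.0004), np.float64(0.1141)] [np.float64(0.06), np.float64(0.02), np.float64(-0.31)]
```

View pics/scene5.png

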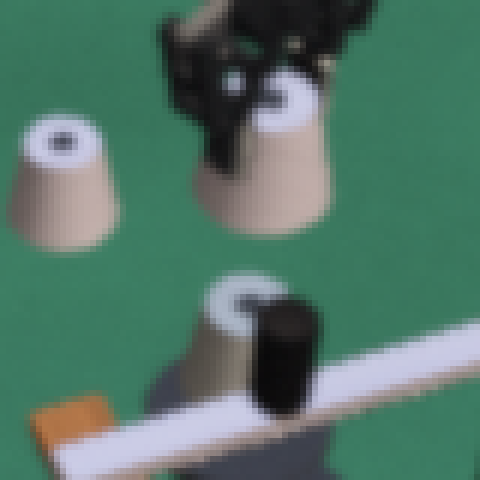

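View pics/side5.png

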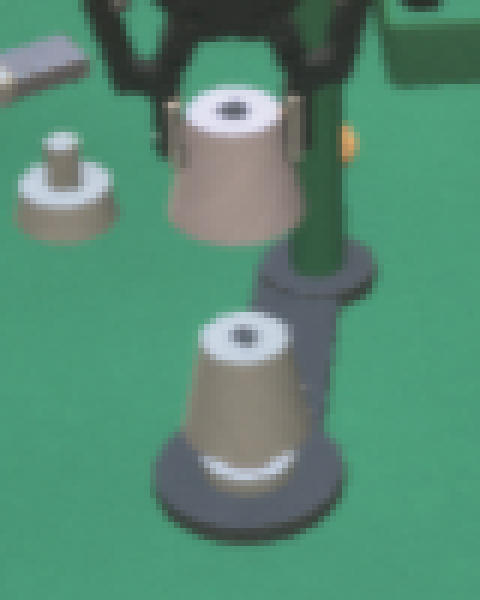

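```bash
python3 - <<'E'
from h import *
s=cr(250,150,6,(267,98));d=cr(180,150,6,(234,107))
print(tri(s,d),onz('scene',*s,.229),onz('side',*d,.229))
E
```

```text
[0.49268693 0.01393513 0.22935957] [0.49402258 0.01371689 0.229     ] [0.49206511 0.01556991 0.229     ]
```

{"api": "send_rows", "payload": {
  "plan": [
    [0.001,0.001,0.03,0,0,0,0],
    [0.001,0.001,0.06,0,0,0,0],
    [0.001,0.001,0.09,0,0,0,0],
    [0.001,0.001,0.105,0,0,0,0],
    [0.001,0.001,0.11,0,0,0,0],
    [0.001,0.001,0.113,0,0,0,0],
    [0.001,0.001,0.113,0,0,0,0]
  ]
}}

```text
t: 10.38
tool_pos: [0.4941, 0.0161, 0.086]
eef_rot: [0.001, 0.708, 0.706, 0.001]
force: [1.4, -0.2, -0.5]
grip_width: 0.566
```

```bash
python3 - <<'E'
from h import *
go((.4935,.0152,.0835,90),)
E
```

```text
t 10.38 tcp [0.4941 0.0161 0.086 ] psi 89.8 tilt [ 0.0019 -0.0002] F [ 1.4 -0.2 -0.5] grip 0.566 q [ 0.38  0.34 -0.58  2.04  0.25  0.83 -0.35]
[np.float64(-0.0009), np.float64(-0.0006), np.float64(0.0025)] [np.float64(0.11), np.float64(0.01), np.float64(-0.21)]
```

{"api": "send_rows", "payload": {
  "plan": [
    [-0.001,0,0.001,0,0,0,0],
    [-0.001,0,0.002,0,0,0,0],
    [-0.001,0,0.002,0,0,0,0],
    [-0.001,0,0.002,0,0,0,70],
    [-0.001,0,0.002,0,0,0,90],
    [-0.001,0,0.002,0,0,0,100],
    [-0.001,0,0.002,0,0,0,100],
    [-0.001,0,-0.03,0,0,0,100],
    [-0.001,0,-0.08,0,0,0,100],
    [-0.001,0,-0.12,0,0,0,100],
    [-0.001,0,-0.16,0,0,0,100]
  ]
}}

```text
t: 11.75
tool_pos: [0.4929, 0.0151, 0.2467]
eef_rot: [0.0, 0.708, 0.706, -0.0]
force: [0.0, -0.6, -0.1]
grip_width: 0.998
```

```bash
cat >> h.py <<'E'
def snap(tag):
    from plant import eyes
    out=[]
    for n in('scene','side'):
        a=eyes.capture(n)['img'][:,:,::-1]
        b=(130,270,170,310) if n=='scene' else (160,330,165,315)
        out.append(cv2.resize(a[b[0]:b[1],b[2]:b[3]],(400,int(400*(b[1]-b[0])/(b[3]-b[2]))),interpolation=3))
        cv2.imwrite(f'pics/{n}_{tag}.png',a)
    h=max(o.shape[0] for o in out)
    cv2.imwrite(f'pics/{tag}.png',np.hstack([cv2.copyMakeBorder(o,0,h-o.shape[0],0,0,0) for o in out]))
# scene crop scale 400/140 origin(170,130); side scale 400/150 origin (165,160), shifted 400 px right
def sc(u,v): return cr(170,130,400/140,(u,v))
def sd(u,v): return cr(165,160,400/150,(u-400,v))
E
python3 - <<'E'
from h import *
snap('n1')
p=(.555,-.1803);az=np.degrees(np.arctan2(p[1],p[0]))
go((*p,.13,az+90))
E
```

```text
t 11.85 tcp [0.4961 0.0156 0.2498] psi 89.8 tilt [ 0.009  -0.0006] F [ 0.2 -0.2 -0.3] grip 0.996 q [ 0.46  0.13 -0.63  1.86  0.09  1.16 -0.2 ]
[np.float64(-0.1956), np.float64(0.0586), np.float64(0.1205)] [np.float64(0.52), np.float64(-0.05), np.float64(17.78)]
```

View pics/n1.png

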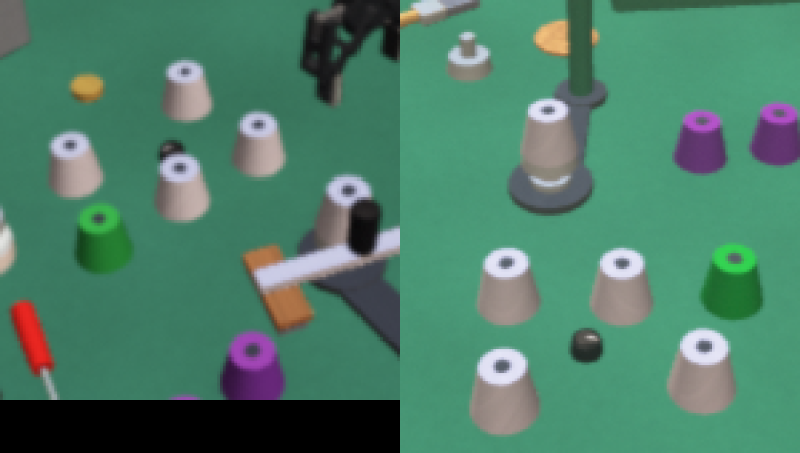

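```bash
python3 - <<'E'
from h import *
print(tri(sc(348,189),sd(548,110)),onz('side',*sd(548,110),.112))
print(onz('scene',*sc(180,168),.055),onz('side',*sd(622,263),.055))
p=(.555,-.1803);az=np.degrees(np.arctan2(p[1],p[0]))
go((*p,.13,az+90))
E
```

```text
[0.49327267 0.01478957 0.11251594] [0.49313355 0.01573258 0.112     ]
[ 0.55569125 -0.17872484  0.055     ] [ 0.55479543 -0.18041732  0.055     ]
t 11.85 tcp [0.4961 0.0156 0.2498] psi 89.8 tilt [ 0.009  -0.0006] F [ 0.2 -0.2 -0.3] grip 0.996 q [ 0.46  0.13 -0.63  1.86  0.09  1.16 -0.2 ]
[np.float64(-0.1956), np.float64(0.0586), np.float64(0.1205)] [np.float64(0.52), np.float64(-0.05), np.float64(17.78)]
```

{"api": "send_rows", "payload": {
  "plan": [
    [-0.04,0.012,0,0,0,4,100],
    [-0.09,0.027,0,0,0,9,100],
    [-0.14,0.042,0.02,0,0,14,100],
    [-0.18,0.055,0.06,0,0,18,100],
    [-0.196,0.061,0.1,0,0,18,100],
    [-0.196,0.061,0.12,0,0,18,100],
    [-0.196,0.061,0.12,0,0,18,100],
    [-0.196,0.061,0.12,0,0,18,100]
  ]
}}

```text
t: 12.85
tool_pos: [0.554, -0.1807, 0.1259]
eef_rot: [0.0, 0.81, 0.587, 0.0]
force: [-0.4, -0.1, 0.5]
grip_width: 1.001
```

```bash
cat >> h.py <<'E'
def above(p,tag,z=.022):
    from plant import eyes
    az=np.degrees(np.arctan2(p[1],p[0]));go((*p,z,az+90))
    c=eyes.capture('wrist');cv2.imwrite(f'pics/{tag}.png',c['img'][:,:,::-1])
    c=(c['camera_matrix'],c['R'],c['t']);print('expect top at',proj(c,(*p,.055)));return c
E
python3 - <<'E'
from h import *
above((.555,-.1803),'w6')
E
```

```text
t 12.85 tcp [ 0.554  -0.1807  0.1259] psi 71.8 tilt [ 0.0009 -0.0002] F [-0.4 -0.1  0.5] grip 1.001 q [ 0.59  0.41 -0.44  1.81  0.21  0.97 -0.25]
[np.float64(0.0007), np.float64(0.0008), np.float64(0.1039)] [np.float64(0.05), np.float64(-0.01), np.float64(-0.17)]
expect top at [256.49665622 208.26619782]
```

View pics/w6.png

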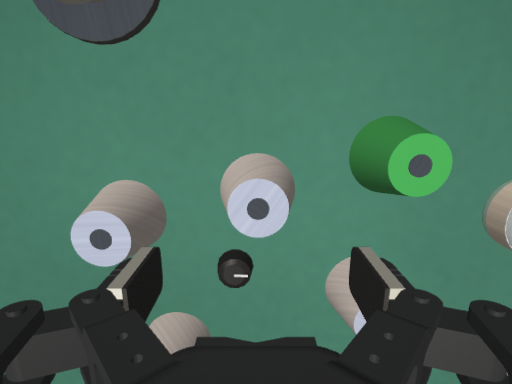

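{"api": "send_rows", "payload": {
  "plan": [
    [0.001,0.001,0.04,0,0,0,100],
    [0.001,0.001,0.08,0,0,0,100],
    [0.001,0.001,0.1,0,0,0,100],
    [0.001,0.001,0.104,0,0,0,100],
    [0.001,0.001,0.104,0,0,0,40],
    [0.001,0.001,0.104,0,0,0,0],
    [0.001,0.001,0.104,0,0,0,0],
    [0.001,0.001,0.104,0,0,0,0],
    [0.001,0.001,0.104,0,0,0,0]
  ]
}}

```text
t: 14.02
tool_pos: [0.5569, -0.181, 0.0232]
eef_rot: [0.002, 0.81, 0.586, 0.001]
force: [0.9, -0.3, 7.2]
grip_width: 0.569
```

```bash
python3 - <<'E'
from h import *
go((.555,-.1803,.2,72),(.4935,.0152,.2,90))
E
```

```text
t 14.03 tcp [ 0.5569 -0.181   0.0232] psi 71.8 tilt [ 0.0044 -0.0014] F [ 0.9 -0.3  7.2] grip 0.569 q [ 0.55  0.54 -0.4   1.87  0.29  0.78 -0.32]
[np.float64(0.0001), np.float64(-0.0012), np.float64(-0.1768)] [np.float64(0.27), np.float64(-0.0), np.float64(-0.22)]
[np.float64(0.1666), np.float64(-0.1207), np.float64(-0.1774)] [np.float64(0.26), np.float64(0.04), np.float64(-18.22)]
```

{"api": "send_rows", "payload": {
  "plan": [
    [0,-0.001,-0.02,0,0,0,0],
    [0,-0.001,-0.06,0,0,0,0],
    [0,-0.001,-0.11,0,0,0,0],
    [0.01,-0.01,-0.15,0,0,-1,0],
    [0.04,-0.03,-0.176,0,0,-4,0],
    [0.08,-0.06,-0.176,0,0,-9,0],
    [0.12,-0.09,-0.176,0,0,-14,0],
    [0.15,-0.11,-0.176,0,0,-18,0],
    [0.163,-0.118,-0.176,0,0,-18,0],
    [0.167,-0.12,-0.176,0,0,-18,0],
    [0.167,-0.12,-0.176,0,0,-18,0],
    [0.167,-0.12,-0.176,0,0,-18,0]
  ]
}}

```text
t: 15.52
tool_pos: [0.4933, 0.0141, 0.197]
eef_rot: [-0.0, 0.709, 0.705, -0.0]
force: [0.8, -0.3, 0.0]
grip_width: 0.57
```

```bash
python3 - <<'E'
from h import *
snap('n2')
go((.4935,.0152,.0997,90))
E
```

```text
t 15.62 tcp [0.4932 0.0145 0.1971] psi 89.7 tilt [-0.0002 -0.0002] F [-0.1 -1.  -0.6] grip 0.570 q [ 0.45  0.19 -0.63  1.93  0.13  1.06 -0.24]
[np.float64(0.0007), np.float64(0.0003), np.float64(0.0974)] [np.float64(-0.01), np.float64(0.01), np.float64(-0.33)]
```

View pics/n2.png

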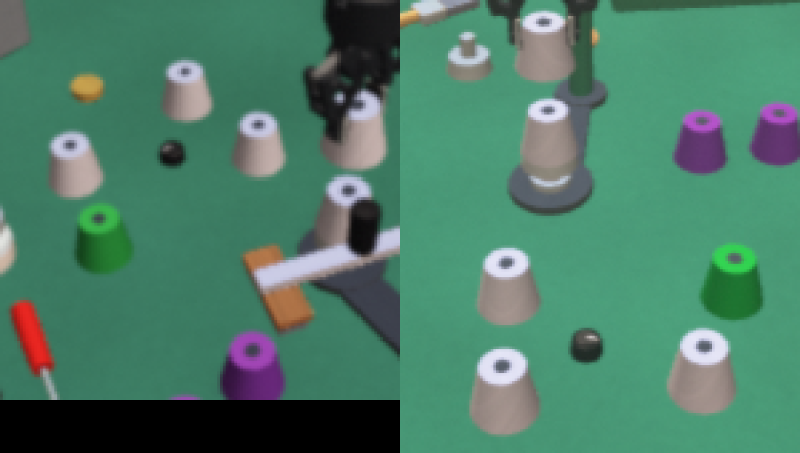

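{"api": "send_rows", "payload": {
  "plan": [
    [0.001,0,0.04,0,0,0,0],
    [0.001,0,0.07,0,0,0,0],
    [0.001,0,0.085,0,0,0,0],
    [0.001,0,0.092,0,0,0,0],
    [0.001,0,0.096,0,0,0,0],
    [0.001,0,0.097,0,0,0,0],
    [0.001,0,0.097,0,0,0,0]
  ]
}}

```text
t: 16.5
tool_pos: [0.4939, 0.0161, 0.1011]
eef_rot: [0.001, 0.709, 0.706, 0.0]
force: [1.5, -2.6, -0.2]
grip_width: 0.573
```

```bash
python3 - <<'E'
from h import *
go((.4935,.0152,.0997,90))
E
```

```text
t 16.50 tcp [0.4939 0.0161 0.1011] psi 89.8 tilt [ 0.0021 -0.0009] F [ 1.5 -2.6 -0.2] grip 0.573 q [ 0.4   0.32 -0.6   2.03  0.24  0.86 -0.34]
[np.float64(-0.0009), np.float64(-0.0004), np.float64(0.0014)] [np.float64(0.12), np.float64(0.05), np.float64(-0.23)]
```

{"api": "send_rows", "payload": {
  "plan": [
    [-0.001,0,0.001,0,0,0,0],
    [-0.001,0,0.0015,0,0,0,0],
    [-0.001,0,0.0015,0,0,0,70],
    [-0.001,0,0.0015,0,0,0,90],
    [-0.001,0,0.0015,0,0,0,100],
    [-0.001,0,0.0015,0,0,0,100],
    [-0.001,0,-0.03,0,0,0,100],
    [-0.001,0,-0.07,0,0,0,100],
    [-0.001,0,-0.12,0,0,0,100],
    [-0.02,0,-0.15,0,0,2,100],
    [-0.06,-0.02,-0.15,0,0,8,100],
    [-0.1,-0.03,-0.15,0,0,12,100]
  ]
}}

```text
t: 18.0
tool_pos: [0.4619, -0.084, 0.2508]
eef_rot: [0.001, 0.779, 0.627, 0.0]
force: [1.4, -0.6, -0.3]
grip_width: 1.003
```

```bash
python3 - <<'E'
from h import *
snap('n3')
go((.4385,-.1675,.126,69.1))
E
```

```text
t 18.10 tcp [ 0.4609 -0.0883  0.2501] psi 77.3 tilt [-0.0013 -0.0026] F [ 0.  -0.5  0.6] grip 0.997 q [ 0.61  0.08 -0.53  1.91  0.05  1.17 -0.17]
[np.float64(-0.0818), np.float64(-0.0043), np.float64(0.1243)] [np.float64(-0.03), np.float64(0.17), np.float64(8.18)]
```

View pics/n3.png

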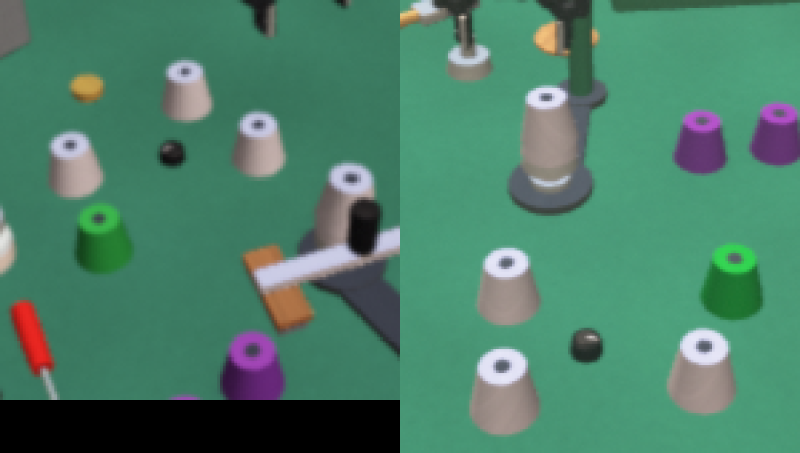

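{"api": "send_rows", "payload": {
  "plan": [
    [-0.04,-0.002,0,0,0,4,100],
    [-0.07,-0.004,0.03,0,0,8,100],
    [-0.082,-0.004,0.08,0,0,8,100],
    [-0.082,-0.004,0.11,0,0,8,100],
    [-0.082,-0.004,0.12,0,0,8,100],
    [-0.082,-0.004,0.12,0,0,8,100],
    [-0.082,-0.004,0.12,0,0,8,100]
  ]
}}

```text
t: 18.98
tool_pos: [0.4427, -0.1625, 0.1317]
eef_rot: [0.001, 0.82, 0.572, 0.001]
force: [-0.5, -0.8, 0.5]
grip_width: 0.999
```

```bash
python3 - <<'E'
from h import *
print(tri(sc(351,178),sd(546,97)))
above((.4385,-.1675),'w7')
E
```

```text
[0.49182295 0.01644055 0.12906986]
t 18.98 tcp [ 0.4427 -0.1625  0.1317] psi 69.8 tilt [ 0.0027 -0.001 ] F [-0.5 -0.8  0.5] grip 0.999 q [ 0.67  0.21 -0.46  2.05  0.12  0.9  -0.2 ]
[np.float64(-0.0061), np.float64(-0.0025), np.float64(0.1097)] [np.float64(0.16), np.float64(-0.0), np.float64(0.74)]
expect top at [252.09302607 214.91429016]
```

View pics/w7.png

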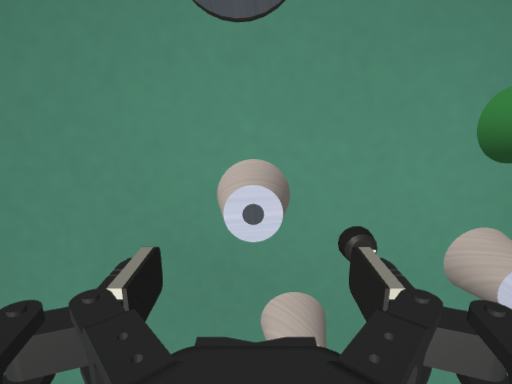

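{"api": "send_rows", "payload": {
  "plan": [
    [-0.006,-0.002,0.04,0,0,0,100],
    [-0.006,-0.002,0.08,0,0,0,100],
    [-0.006,-0.002,0.105,0,0,0,100],
    [-0.006,-0.002,0.11,0,0,0,100],
    [-0.006,-0.002,0.11,0,0,0,40],
    [-0.006,-0.002,0.11,0,0,0,0],
    [-0.006,-0.002,0.11,0,0,0,0],
    [-0.006,-0.002,0.11,0,0,0,0],
    [-0.006,-0.002,0.11,0,0,0,0]
  ]
}}

```text
t: 20.15
tool_pos: [0.4387, -0.168, 0.0222]
eef_rot: [0.001, 0.82, 0.572, 0.001]
force: [-1.6, 0.9, 6.9]
grip_width: 0.581
```

```bash
python3 - <<'E'
from h import *
go((.4385,-.1675,.215,69),(.4935,.0152,.215,90))
E
```

```text
t 20.15 tcp [ 0.4387 -0.168   0.0222] psi 69.8 tilt [ 0.0026 -0.0017] F [-1.6  0.9  6.9] grip 0.581 q [ 0.62  0.38 -0.41  2.14  0.25  0.66 -0.31]
[np.float64(0.0003), np.float64(0.0002), np.float64(-0.1928)] [np.float64(0.17), np.float64(0.04), np.float64(0.79)]
[np.float64(0.1907), np.float64(-0.0113), np.float64(-0.193)] [np.float64(0.17), np.float64(0.07), np.float64(-20.21)]
```

{"api": "send_rows", "payload": {
  "plan": [
    [0,0,-0.02,0,0,0,0],
    [0,0,-0.06,0,0,0,0],
    [0,0,-0.11,0,0,0,0],
    [0.01,0,-0.15,0,0,-1,0],
    [0.04,-0.002,-0.185,0,0,-4,0],
    [0.08,-0.005,-0.193,0,0,-9,0],
    [0.13,-0.008,-0.193,0,0,-14,0],
    [0.165,-0.01,-0.193,0,0,-18,0],
    [0.185,-0.011,-0.193,0,0,-20,0],
    [0.191,-0.011,-0.193,0,0,-20,0],
    [0.191,-0.011,-0.193,0,0,-20,0],
    [0.191,-0.011,-0.193,0,0,-20,0]
  ]
}}

```text
t: 21.65
tool_pos: [0.4927, 0.0139, 0.2131]
eef_rot: [0.0, 0.709, 0.705, -0.001]
force: [-0.6, 0.3, -0.9]
grip_width: 0.582
```

```bash
python3 - <<'E'
from h import *
snap('n4')
go((.4935,.0152,.1154,90))
E
```

```text
t 21.75 tcp [0.4928 0.0143 0.2132] psi 89.7 tilt [-0.0003 -0.0007] F [-0.1 -1.1  0.4] grip 0.578 q [ 0.47  0.17 -0.65  1.91  0.12  1.1  -0.23]
[np.float64(0.001), np.float64(0.0007), np.float64(0.0978)] [np.float64(-0.02), np.float64(0.04), np.float64(-0.34)]
```

View pics/n4.png

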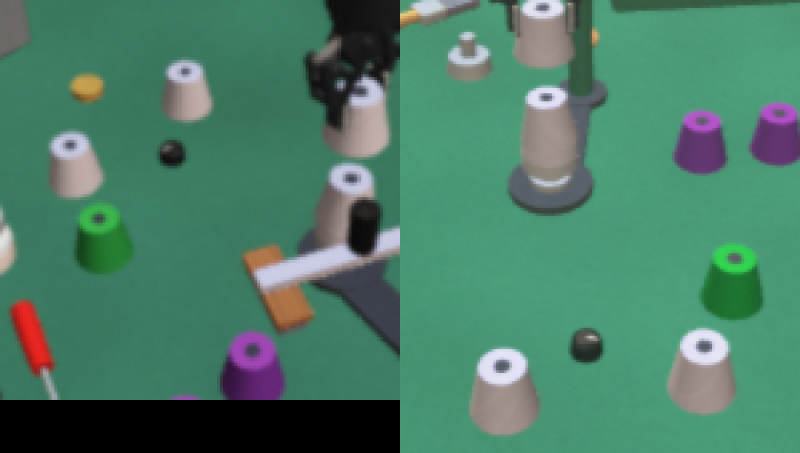

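{"api": "send_rows", "payload": {
  "plan": [
    [0,0,0.04,0,0,0,0],
    [0,0,0.07,0,0,0,0],
    [0,0,0.085,0,0,0,0],
    [0,0,0.092,0,0,0,0],
    [0,0,0.096,0,0,0,0],
    [0,0,0.097,0,0,0,0],
    [0,0,0.097,0,0,0,0]
  ]
}}

```text
t: 22.62
tool_pos: [0.4938, 0.0152, 0.117]
eef_rot: [0.001, 0.709, 0.706, 0.0]
force: [0.8, -1.3, 0.2]
grip_width: 0.579
```

```bash
python3 - <<'E'
from h import *
go((.4935,.0152,.1154,90))
E
```

```text
t 22.62 tcp [0.4938 0.0152 0.117 ] psi 89.8 tilt [ 0.0017 -0.0007] F [ 0.8 -1.3  0.2] grip 0.579 q [ 0.43  0.3  -0.63  2.01  0.22  0.9  -0.33]
[np.float64(-0.0), np.float64(-0.0003), np.float64(0.0016)] [np.float64(0.1), np.float64(0.04), np.float64(-0.23)]
```

{"api": "send_rows", "payload": {
  "plan": [
    [0,0,0.001,0,0,0,0],
    [0,0,0.0015,0,0,0,0],
    [0,0,0.0015,0,0,0,70],
    [0,0,0.0015,0,0,0,90],
    [0,0,0.0015,0,0,0,100],
    [0,0,0.0015,0,0,0,100],
    [0,0,-0.03,0,0,0,100],
    [0,0,-0.07,0,0,0,100],
    [0,0,-0.12,0,0,0,100],
    [-0.02,0.01,-0.13,0,0,2,100],
    [-0.06,0.025,-0.13,0,0,8,100],
    [-0.11,0.045,-0.13,0,0,14,100]
  ]
}}

```text
t: 24.12
tool_pos: [0.5378, -0.0955, 0.2459]
eef_rot: [0.0, 0.79, 0.613, -0.0]
force: [0.7, -0.2, 0.7]
grip_width: 1.003
```

```bash
python3 - <<'E'
from h import *
snap('n5')
go((.6185,-.3005,.126,64))
E
```

```text
t 24.23 tcp [ 0.5381 -0.1029  0.2447] psi 75.1 tilt [-0.0016 -0.003 ] F [ 0.1  0.1 -0.2] grip 0.999 q [ 0.57  0.24 -0.55  1.75  0.14  1.19 -0.27]
[np.float64(-0.1698), np.float64(0.1287), np.float64(0.1191)] [np.float64(-0.03), np.float64(0.19), np.float64(11.09)]
```

View pics/n5.png

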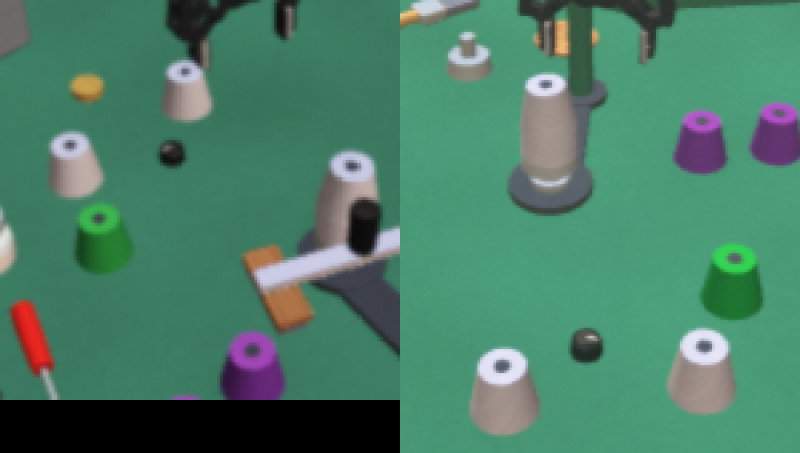

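{"api": "send_rows", "payload": {
  "plan": [
    [-0.04,0.03,0,0,0,4,100],
    [-0.08,0.06,0,0,0,8,100],
    [-0.12,0.09,0.02,0,0,11,100],
    [-0.15,0.115,0.06,0,0,11,100],
    [-0.168,0.128,0.1,0,0,11,100],
    [-0.17,0.129,0.117,0,0,11,100],
    [-0.17,0.129,0.117,0,0,11,100],
    [-0.17,0.129,0.117,0,0,11,100]
  ]
}}

```text
t: 25.22
tool_pos: [0.6221, -0.2898, 0.1313]
eef_rot: [0.001, 0.844, 0.537, 0.001]
force: [1.1, -0.3, 0.1]
grip_width: 0.999
```

```bash
python3 - <<'E'
from h import *
print(tri(sc(352,166),sd(545,85)))
above((.6185,-.3007),'w8')
E
```

```text
[0.49125417 0.0158522  0.14560238]
t 25.23 tcp [ 0.6221 -0.2898  0.1313] psi 64.9 tilt [ 0.0027 -0.0005] F [ 1.1 -0.3  0.1] grip 0.999 q [ 0.66  0.57 -0.41  1.54  0.25  1.09 -0.25]
[np.float64(-0.0115), np.float64(0.0011), np.float64(0.1093)] [np.float64(0.15), np.float64(-0.04), np.float64(0.82)]
expect top at [256.8707801  222.01263651]
```

View pics/w8.png

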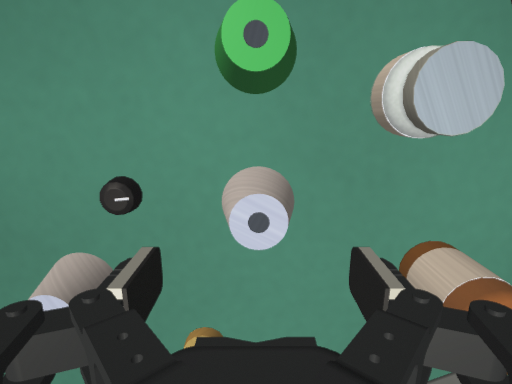

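```bash
python3 - <<'E'
from h import *
print(onz('scene',144,191,0),onz('side',340,347,0),tri((139,162),(346,301)))
E
```

```text
[ 0.7425602  -0.43430693  0.        ] [ 0.74027691 -0.44194249  0.        ] [ 0.73916007 -0.42287732  0.13411499]
```

{"api": "send_rows", "payload": {
  "plan": [
    [-0.0115,0.002,0.04,0,0,0,100],
    [-0.0115,0.002,0.08,0,0,0,100],
    [-0.0115,0.002,0.105,0,0,0,100],
    [-0.0115,0.002,0.109,0,0,0,100],
    [-0.0115,0.002,0.109,0,0,0,40],
    [-0.0115,0.002,0.109,0,0,0,0],
    [-0.0115,0.002,0.109,0,0,0,0],
    [-0.0115,0.002,0.109,0,0,0,0],
    [-0.0115,0.002,0.109,0,0,0,0]
  ]
}}

```text
t: 26.4
tool_pos: [0.6202, -0.3031, 0.023]
eef_rot: [0.002, 0.844, 0.536, 0.002]
force: [0.8, -1.3, 6.6]
grip_width: 0.579
```

```bash
python3 - <<'E'
from h import *
go((.6185,-.3005,.235,65),(.4935,.0152,.235,90))
E
```

```text
t 26.40 tcp [ 0.6202 -0.3031  0.023 ] psi 64.8 tilt [ 0.0051 -0.0021] F [ 0.8 -1.3  6.6] grip 0.579 q [ 0.65  0.69 -0.38  1.6   0.3   0.91 -0.27]
[np.float64(0.0017), np.float64(-0.0015), np.float64(-0.212)] [np.float64(0.32), np.float64(-0.01), np.float64(-0.22)]
[np.float64(0.234), np.float64(-0.2491), np.float64(-0.2133)] [np.float64(0.32), np.float64(0.06), np.float64(-25.22)]
```

{"api": "send_rows", "payload": {
  "plan": [
    [0,-0.001,-0.02,0,0,0,0],
    [0,-0.001,-0.06,0,0,0,0],
    [0,-0.001,-0.11,0,0,0,0],
    [0.01,-0.01,-0.16,0,0,-1,0],
    [0.03,-0.035,-0.2,0,0,-4,0],
    [0.06,-0.07,-0.213,0,0,-8,0],
    [0.095,-0.105,-0.213,0,0,-12,0],
    [0.13,-0.14,-0.213,0,0,-16,0],
    [0.165,-0.175,-0.213,0,0,-20,0],
    [0.2,-0.21,-0.213,0,0,-24,0],
    [0.22,-0.235,-0.213,0,0,-25,0],
    [0.23,-0.245,-0.213,0,0,-25,0]
  ]
}}

```text
t: 27.9
tool_pos: [0.4934, 0.0112, 0.2338]
eef_rot: [0.001, 0.708, 0.706, -0.0]
force: [0.1, 0.1, -0.5]
grip_width: 0.575
```

{"api": "send_rows", "payload": {
  "plan": [
    [0.004,-0.004,0,0,0,0,0],
    [0.004,-0.004,0,0,0,0,0],
    [0.004,-0.004,0,0,0,0,0]
  ]
}}

```text
t: 28.28
tool_pos: [0.4906, 0.0127, 0.2331]
eef_rot: [0.0, 0.709, 0.705, -0.0]
force: [0.3, -0.1, -1.0]
grip_width: 0.573
```

```bash
python3 - <<'E'
from h import *
snap('n6')
go((.4935,.0152,.1335,90))
E
```

```text
t 28.38 tcp [0.4905 0.0131 0.2331] psi 89.7 tilt [-0.0001  0.    ] F [-0.3  0.2 -0.9] grip 0.572 q [ 0.51  0.15 -0.68  1.89  0.1   1.14 -0.22]
[np.float64(0.0021), np.float64(0.003), np.float64(0.0996)] [np.float64(-0.01), np.float64(-0.0), np.float64(-0.32)]
```

View pics/n6.png

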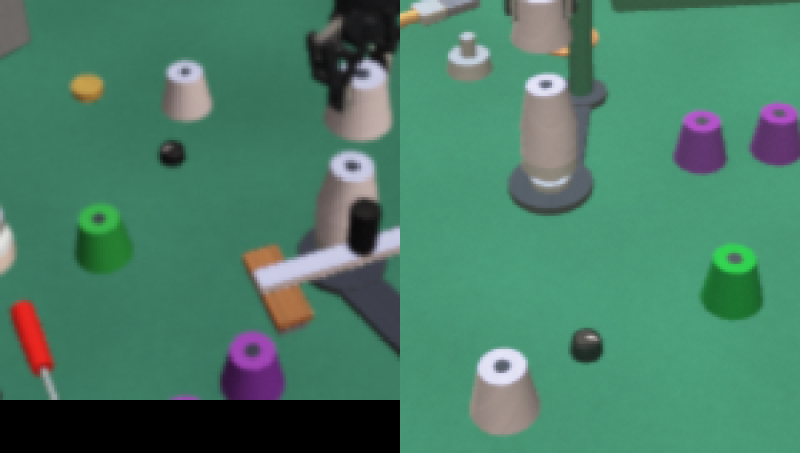

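{"api": "send_rows", "payload": {
  "plan": [
    [0.001,0.003,0.04,0,0,0,0],
    [0.001,0.003,0.07,0,0,0,0],
    [0.001,0.003,0.085,0,0,0,0],
    [0.001,0.003,0.092,0,0,0,0],
    [0.001,0.003,0.096,0,0,0,0],
    [0.001,0.003,0.098,0,0,0,0],
    [0.001,0.003,0.098,0,0,0,0]
  ]
}}

```text
t: 29.25
tool_pos: [0.4937, 0.015, 0.1358]
eef_rot: [0.001, 0.708, 0.706, 0.0]
force: [0.5, -0.4, -0.8]
grip_width: 0.571
```

```bash
python3 - <<'E'
from h import *
go((.4935,.0152,.1335,90))
E
```

```text
t 29.25 tcp [0.4937 0.015  0.1358] psi 89.8 tilt [ 0.0012 -0.0005] F [ 0.5 -0.4 -0.8] grip 0.571 q [ 0.46  0.27 -0.66  2.    0.21  0.94 -0.32]
[np.float64(0.0002), np.float64(-0.0002), np.float64(0.0023)] [np.float64(0.07), np.float64(0.03), np.float64(-0.21)]
```

{"api": "send_rows", "payload": {
  "plan": [
    [0,0,0.001,0,0,0,0],
    [0,0,0.002,0,0,0,0],
    [0,0,0.002,0,0,0,70],
    [0,0,0.002,0,0,0,90],
    [0,0,0.002,0,0,0,100],
    [0,0,0.002,0,0,0,100],
    [0,0,-0.03,0,0,0,100],
    [0,0,-0.07,0,0,0,100],
    [0,0,-0.11,0,0,0,100],
    [-0.02,-0.003,-0.115,0,0,4,100],
    [-0.06,-0.01,-0.115,0,0,10,100],
    [-0.11,-0.02,-0.115,0,0,17,100]
  ]
}}

```text
t: 30.75
tool_pos: [0.472, -0.0959, 0.2496]
eef_rot: [-0.0, 0.806, 0.592, -0.0]
force: [0.8, -0.6, 0.4]
grip_width: 1.002
```

```bash
python3 - <<'E'
from h import *
snap('n7')
go((.4315,-.3035,.126,55))
E
```

```text
t 30.85 tcp [ 0.4702 -0.1022  0.2489] psi 72.0 tilt [-0.0035 -0.003 ] F [-0.1 -0.6 -0.7] grip 0.999 q [ 0.65  0.11 -0.56  1.89  0.06  1.17 -0.25]
[np.float64(-0.2029), np.float64(0.0256), np.float64(0.1236)] [np.float64(-0.1), np.float64(0.25), np.float64(17.03)]
```

View pics/n7.png

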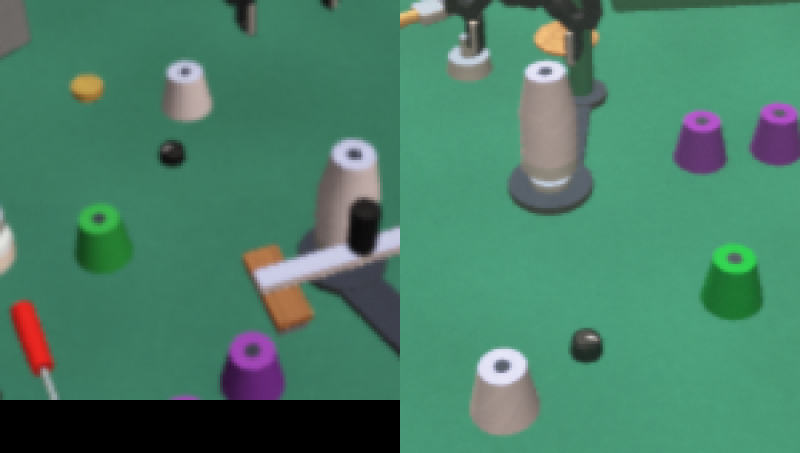

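{"api": "send_rows", "payload": {
  "plan": [
    [-0.04,0.005,0,0,0,4,100],
    [-0.09,0.011,0,0,0,9,100],
    [-0.14,0.018,0.02,0,0,14,100],
    [-0.185,0.024,0.06,0,0,17,100],
    [-0.205,0.026,0.1,0,0,17,100],
    [-0.207,0.026,0.12,0,0,17,100],
    [-0.207,0.026,0.12,0,0,17,100],
    [-0.207,0.026,0.12,0,0,17,100]
  ]
}}

```text
t: 31.85
tool_pos: [0.4369, -0.3, 0.1309]
eef_rot: [0.0, 0.884, 0.468, 0.0]
force: [0.0, 0.1, 0.2]
grip_width: 1.002
```

```bash
python3 - <<'E'
from h import *
print(tri(sc(354,154),sd(545,72)))
above((.4315,-.3035),'w9')
E
```

```text
[0.49152712 0.01649588 0.1626261 ]
t 31.85 tcp [ 0.4369 -0.3     0.1309] psi 55.8 tilt [ 0.0008 -0.0004] F [0.  0.1 0.2] grip 1.002 q [ 0.84  0.31 -0.38  1.93  0.14  0.93 -0.2 ]
[np.float64(-0.006), np.float64(-0.0026), np.float64(0.1089)] [np.float64(0.05), np.float64(-0.01), np.float64(0.94)]
expect top at [251.65657145 215.01072844]
```

View pics/w9.png

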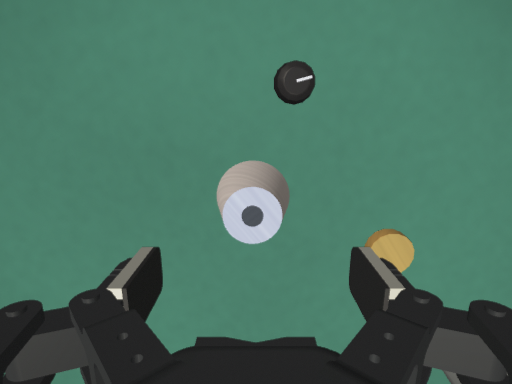

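```bash
python3 - <<'E'
from h import *
p=onz('side',238,344,.014);print(p, onz('scene',200.5,160,.014))
d=p[:2]-[.4315,-.3035];a=np.radians(55.8);print(d@[np.cos(a),np.sin(a)],d@[np.sin(a),-np.cos(a)])
E
```

```text
[ 0.50512961 -0.41720569  0.014     ] [ 0.50786639 -0.40989167  0.014     ]
-0.052657791901582124 0.1248097005646385
```

Puck is 125 mm off in the jaw direction; clear. Descend and grip.

{"api": "send_rows", "payload": {
  "plan": [
    [-0.006,-0.002,0.04,0,0,0,100],
    [-0.006,-0.002,0.08,0,0,0,100],
    [-0.006,-0.002,0.104,0,0,0,100],
    [-0.006,-0.002,0.109,0,0,0,100],
    [-0.006,-0.002,0.109,0,0,0,40],
    [-0.006,-0.002,0.109,0,0,0,0],
    [-0.006,-0.002,0.109,0,0,0,0],
    [-0.006,-0.002,0.109,0,0,0,0],
    [-0.006,-0.002,0.109,0,0,0,0]
  ]
}}

```text
t: 33.02
tool_pos: [0.4332, -0.3052, 0.0232]
eef_rot: [0.002, 0.884, 0.468, 0.001]
force: [0.1, -0.5, 5.9]
grip_width: 0.572
```

```bash
python3 - <<'E'
from h import *
go((.4315,-.3035,.25,56),(.4935,.0152,.25,90))
E
```

```text
t 33.02 tcp [ 0.4332 -0.3052  0.0232] psi 55.8 tilt [ 0.0037 -0.0027] F [ 0.1 -0.5  5.9] grip 0.572 q [ 0.81  0.46 -0.34  2.    0.23  0.71 -0.27]
[np.float64(0.0004), np.float64(-0.0013), np.float64(-0.2268)] [np.float64(0.26), np.float64(0.01), np.float64(-0.2)]
[np.float64(0.2988), np.float64(-0.1291), np.float64(-0.2274)] [np.float64(0.25), np.float64(0.09), np.float64(-34.2)]
```

{"api": "send_rows", "payload": {
  "plan": [
    [0,-0.001,-0.02,0,0,0,0],
    [0,-0.001,-0.06,0,0,0,0],
    [0,-0.001,-0.11,0,0,0,0],
    [0.01,-0.004,-0.16,0,0,-1,0],
    [0.03,-0.013,-0.2,0,0,-5,0],
    [0.07,-0.03,-0.226,0,0,-10,0],
    [0.115,-0.05,-0.227,0,0,-15,0],
    [0.16,-0.07,-0.227,0,0,-20,0],
    [0.205,-0.09,-0.227,0,0,-25,0],
    [0.25,-0.11,-0.227,0,0,-30,0],
    [0.28,-0.12,-0.227,0,0,-34,0],
    [0.295,-0.128,-0.227,0,0,-34,0]
  ]
}}

```text
t: 34.52
tool_pos: [0.4914, 0.0142, 0.2487]
eef_rot: [0.0, 0.707, 0.707, 0.0]
force: [1.0, -0.7, -0.7]
grip_width: 0.57
```

{"api": "send_rows", "payload": {
  "plan": [
    [0.003,-0.001,0,0,0,0,0],
    [0.003,-0.001,0,0,0,0,0],
    [0.003,-0.001,0,0,0,0,0]
  ]
}}

```text
t: 34.9
tool_pos: [0.4902, 0.0136, 0.2482]
eef_rot: [0.0, 0.709, 0.705, -0.0]
force: [0.5, -0.6, 0.0]
grip_width: 0.575
```

```bash
python3 - <<'E'
from h import *
snap('n8')
go((.4935,.0152,.1511,90))
E
```

```text
t 35.00 tcp [0.4903 0.0138 0.2483] psi 89.7 tilt [-0.0001 -0.0005] F [-0.4  0.1 -0.4] grip 0.572 q [ 0.53  0.14 -0.7   1.87  0.1   1.17 -0.21]
[np.float64(0.0014), np.float64(0.0032), np.float64(0.0972)] [np.float64(-0.0), np.float64(0.03), np.float64(-0.31)]
```

View pics/n8.png

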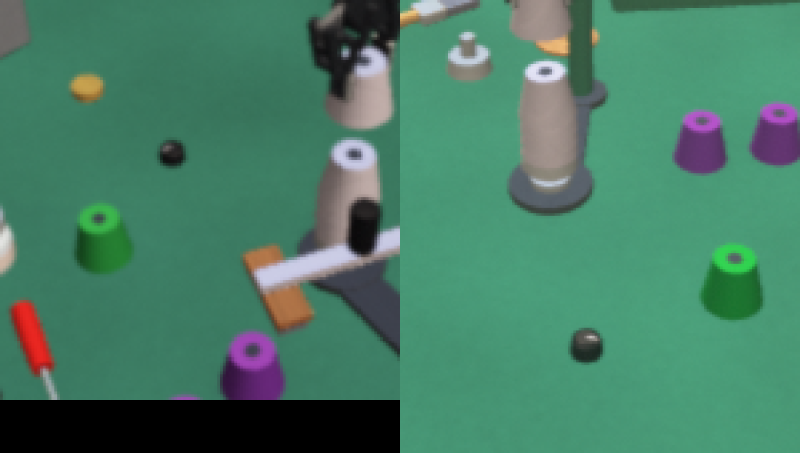

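{"api": "send_rows", "payload": {
  "plan": [
    [0.001,0.003,0.04,0,0,0,0],
    [0.001,0.003,0.07,0,0,0,0],
    [0.001,0.003,0.084,0,0,0,0],
    [0.001,0.003,0.091,0,0,0,0],
    [0.001,0.003,0.095,0,0,0,0],
    [0.001,0.003,0.096,0,0,0,0],
    [0.001,0.003,0.096,0,0,0,0]
  ]
}}

```text
t: 35.88
tool_pos: [0.4938, 0.0159, 0.1529]
eef_rot: [0.001, 0.708, 0.706, 0.0]
force: [0.3, 1.2, -0.3]
grip_width: 0.575
```

```bash
python3 - <<'E'
from h import *
go((.4935,.0152,.1511,90))
E
```

```text
t 35.88 tcp [0.4938 0.0159 0.1529] psi 89.8 tilt [ 0.0012 -0.0002] F [ 0.3  1.2 -0.3] grip 0.575 q [ 0.48  0.25 -0.69  1.98  0.19  0.98 -0.31]
[np.float64(-0.0007), np.float64(-0.0003), np.float64(0.0018)] [np.float64(0.07), np.float64(0.01), np.float64(-0.21)]
```

{"api": "send_rows", "payload": {
  "plan": [
    [0,0,0.001,0,0,0,0],
    [0,0,0.0015,0,0,0,0],
    [0,0,0.0015,0,0,0,70],
    [0,0,0.0015,0,0,0,90],
    [0,0,0.0015,0,0,0,100],
    [0,0,0.0015,0,0,0,100],
    [0,0,-0.03,0,0,0,100],
    [0,0,-0.07,0,0,0,100],
    [0,0,-0.1,0,0,0,100],
    [0.01,-0.005,-0.11,0,0,-4,100],
    [0.05,-0.02,-0.11,0,0,-10,100],
    [0.1,-0.04,-0.11,0,0,-17,100]
  ]
}}

```text
t: 37.38
tool_pos: [0.4538, 0.1163, 0.2625]
eef_rot: [0.0, 0.596, 0.803, 0.0]
force: [-1.0, 1.3, 0.2]
grip_width: 0.998
```

```bash
python3 - <<'E'
from h import *
from plant import eyes
snap('n9')
a=cv2.imread('pics/scene_n9.png');b=cv2.imread('pics/side_n9.png')
cv2.imwrite('pics/cap9.png',np.hstack([cv2.resize(a[200:300,330:430],(400,400),interpolation=3),cv2.resize(b[140:240,150:250],(400,400),interpolation=3)]))
go((.40,.2825,.14,125))
E
```

```text
t 37.48 tcp [0.4513 0.1224 0.2629] psi 107.4 tilt [0.0005 0.0018] F [ 0.8 -0.4 -0.4] grip 1.000 q [ 0.44  0.08 -0.83  1.89  0.06  1.19 -0.11]
[np.float64(0.168), np.float64(-0.0011), np.float64(0.1232)] [np.float64(0.07), np.float64(-0.08), np.float64(-17.56)]
```

View pics/n9.png

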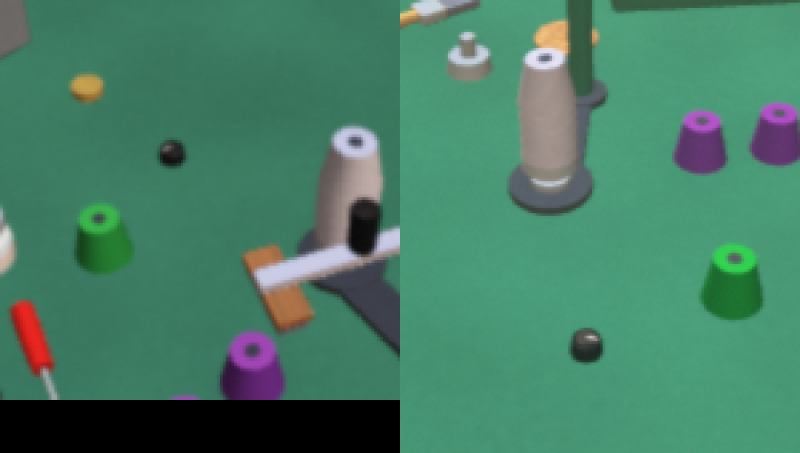

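View pics/cap9.png

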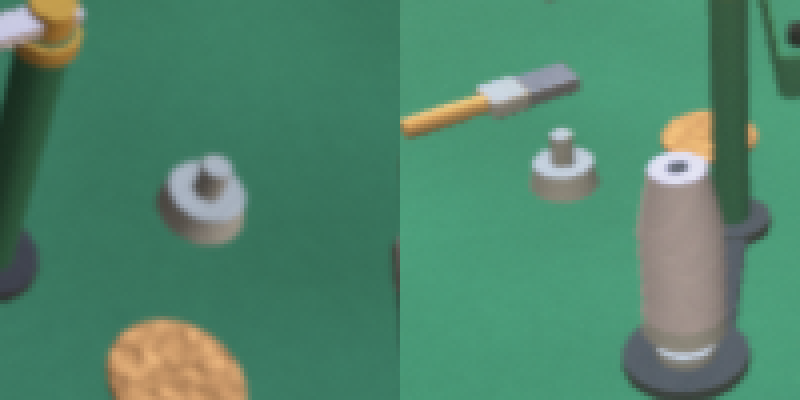

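{"api": "send_rows", "payload": {
  "plan": [
    [0.04,0,0,0,0,-4,70],
    [0.09,0,0.01,0,0,-9,60],
    [0.13,0,0.04,0,0,-14,60],
    [0.155,0,0.08,0,0,-17.5,60],
    [0.168,0,0.11,0,0,-17.5,60],
    [0.169,0,0.123,0,0,-17.5,60],
    [0.169,0,0.123,0,0,-17.5,60],
    [0.169,0,0.123,0,0,-17.5,60]
  ]
}}

```text
t: 38.48
tool_pos: [0.4061, 0.2775, 0.1403]
eef_rot: [0.001, 0.468, 0.884, 0.001]
force: [0.1, 0.2, -0.1]
grip_width: 0.6
```

```bash
python3 - <<'E'
from h import *
print(tri(sc(355,142),sd(544,58)))
c=above((.400,.2825),'w10',.03)
print(proj(c,(.4,.2825,.023)))
E
```

```text
[0.49151822 0.01705064 0.18017106]
t 38.48 tcp [0.4061 0.2775 0.1403] psi 124.2 tilt [0.002  0.0004] F [ 0.1  0.2 -0.1] grip 0.600 q [ 0.11  0.32 -0.93  1.99  0.31  0.98 -0.38]
[np.float64(0.0076), np.float64(-0.0025), np.float64(0.1103)] [np.float64(0.11), np.float64(0.05), np.float64(-1.04)]
expect top at [252.62490328 194.10246872]
[252.85967388 184.66593976]
```

View pics/w10.png

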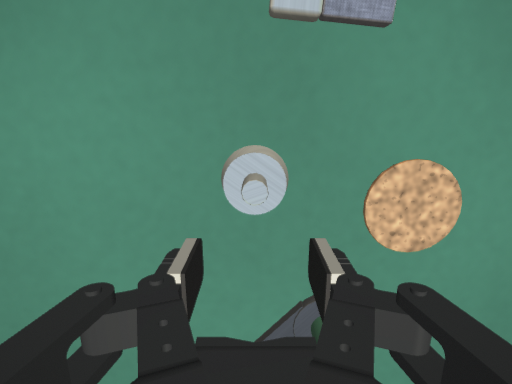

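{"api": "send_rows", "payload": {
  "plan": [
    [0.0075,-0.001,0.04,0,0,0,60],
    [0.0075,-0.001,0.08,0,0,0,60],
    [0.0075,-0.001,0.105,0,0,0,60],
    [0.0075,-0.001,0.11,0,0,0,60],
    [0.0075,-0.001,0.11,0,0,0,60],
    [0.0075,-0.001,0.11,0,0,0,20],
    [0.0075,-0.001,0.11,0,0,0,0],
    [0.0075,-0.001,0.11,0,0,0,0],
    [0.0075,-0.001,0.11,0,0,0,0],
    [0.0075,-0.001,0.11,0,0,0,0]
  ]
}}

```text
t: 39.78
tool_pos: [0.4004, 0.2837, 0.0302]
eef_rot: [0.001, 0.467, 0.884, 0.0]
force: [-0.9, -0.0, 6.9]
grip_width: 0.222
```

```bash
python3 - <<'E'
from h import *
go((.4,.2825,.27,124),(.4935,.0152,.27,90))
E
```

```text
t 39.77 tcp [0.4004 0.2837 0.0302] psi 124.3 tilt [ 0.0013 -0.0001] F [-0.9 -0.   6.9] grip 0.222 q [-0.03  0.49 -0.82  2.08  0.51  0.78 -0.57]
[np.float64(-0.001), np.float64(-0.0007), np.float64(-0.2398)] [np.float64(0.06), np.float64(0.04), np.float64(0.28)]
[np.float64(-0.2745), np.float64(-0.074), np.float64(-0.2397)] [np.float64(0.07), np.float64(0.03), np.float64(34.28)]
```

{"api": "send_rows", "payload": {
  "plan": [
    [0,0,-0.02,0,0,0,0],
    [0,0,-0.06,0,0,0,0],
    [0,0,-0.11,0,0,0,0],
    [-0.01,-0.003,-0.16,0,0,1,0],
    [-0.03,-0.008,-0.2,0,0,5,0],
    [-0.07,-0.019,-0.235,0,0,10,0],
    [-0.115,-0.031,-0.24,0,0,15,0],
    [-0.16,-0.043,-0.24,0,0,20,0],
    [-0.205,-0.055,-0.24,0,0,25,0],
    [-0.24,-0.065,-0.24,0,0,30,0],
    [-0.265,-0.072,-0.24,0,0,34,0],
    [-0.274,-0.074,-0.24,0,0,34,0]
  ]
}}

```text
t: 41.28
tool_pos: [0.4934, 0.0144, 0.269]
eef_rot: [-0.0, 0.706, 0.708, -0.0]
force: [0.3, 0.6, 0.2]
grip_width: 0.222
```

{"api": "send_rows", "payload": {
  "plan": [
    [0,0,0,0,0,0,0],
    [0,0,0,0,0,0,0],
    [0,0,0,0,0,0,0]
  ]
}}

```text
t: 41.65
tool_pos: [0.4929, 0.0167, 0.2694]
eef_rot: [0.0, 0.704, 0.71, 0.0]
force: [-0.1, -0.2, -1.0]
grip_width: 0.225
```

```bash
python3 - <<'E'
from h import *
snap('n10')
a=cv2.imread('pics/scene_n10.png');b=cv2.imread('pics/side_n10.png')
cv2.imwrite('pics/cap10.png',np.hstack([cv2.resize(a[130:230,250:350],(400,400),interpolation=3),cv2.resize(b[110:210,170:270],(400,400),interpolation=3)]))
go((.4935,.0152,.1922,90))
E
```

```text
t 41.75 tcp [0.493  0.0162 0.2694] psi 90.4 tilt [ 0.0002 -0.0001] F [ 0.1 -0.  -0.7] grip 0.223 q [ 0.57  0.13 -0.74  1.83  0.09  1.22 -0.2 ]
[np.float64(-0.001), np.float64(0.0005), np.float64(0.0772)] [np.float64(0.01), np.float64(0.01), np.float64(0.38)]
```

View pics/cap10.png

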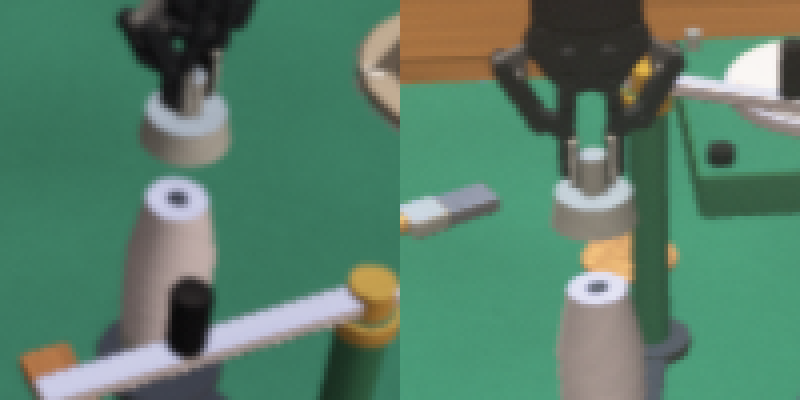

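```bash
python3 - <<'E'
from h import *
f=lambda p,o:cr(o[0],o[1],4,p)
s=f((186,108),(250,130));d=f((595-400,193),(170,110))
print(tri(s,d),onz('scene',*s,.262),onz('side',*d,.262))
s=f((177,199),(250,130));d=f((598-400,288),(170,110))
print(tri(s,d),onz('scene',*s,.181),onz('side',*d,.181))
E
```

```text
[0.49205516 0.01523627 0.26071946] [0.49229784 0.01612224 0.262     ] [0.49235311 0.01230134 0.262     ]
[0.49235942 0.01679181 0.17995296] [0.49378203 0.017449   0.181     ] [0.4920964  0.01544569 0.181     ]
```

{"api": "send_rows", "payload": {
  "plan": [
    [0,0.001,0.03,0,0,0,0],
    [0,0.001,0.055,0,0,0,0],
    [0,0.001,0.065,0,0,0,0],
    [0,0.001,0.071,0,0,0,0],
    [0,0.001,0.074,0,0,0,0],
    [0,0.001,0.075,0,0,0,0],
    [0,0.001,0.075,0,0,0,0]
  ]
}}

```text
t: 42.62
tool_pos: [0.4944, 0.0154, 0.1947]
eef_rot: [0.0, 0.705, 0.709, 0.0]
force: [0.5, 0.0, 0.1]
grip_width: 0.221
```

```bash
python3 - <<'E'
from h import *
go((.4935,.0152,.1922,90))
E
```

```text
t 42.62 tcp [0.4944 0.0154 0.1947] psi 90.3 tilt [ 0.0009 -0.0002] F [0.5 0.  0.1] grip 0.221 q [ 0.54  0.21 -0.74  1.93  0.16  1.06 -0.26]
[np.float64(-0.0002), np.float64(-0.0009), np.float64(0.0025)] [np.float64(0.05), np.float64(0.01), np.float64(0.29)]
```

{"api": "send_rows", "payload": {
  "plan": [
    [0,-0.001,0.001,0,0,0,0],
    [0,-0.001,0.0025,0,0,0,0],
    [0,-0.001,0.0025,0,0,0,0],
    [0,-0.001,0.0025,0,0,0,40],
    [0,-0.001,0.0025,0,0,0,60],
    [0,-0.001,0.0025,0,0,0,60],
    [0,-0.001,-0.02,0,0,0,60],
    [0,-0.001,-0.07,0,0,0,60],
    [0,-0.001,-0.13,0,0,0,60],
    [0,-0.001,-0.165,0,0,0,60],
    [0,-0.001,-0.165,0,0,0,60],
    [0,-0.001,-0.165,0,0,0,60]
  ]
}}

```text
t: 44.12
tool_pos: [0.4926, 0.0152, 0.3585]
eef_rot: [-0.0, 0.705, 0.709, -0.001]
force: [0.1, 0.8, 0.1]
grip_width: 0.603
```

```bash
python3 - <<'E'
from h import *
snap('n11')
a=cv2.imread('pics/scene_n11.png');b=cv2.imread('pics/side_n11.png')
cv2.imwrite('pics/cap11.png',np.hstack([cv2.resize(a[130:230,250:350],(400,400),interpolation=3),cv2.resize(b[110:210,200:300],(400,400),interpolation=3)]))
go((.6575,.149,.37,155))
E
```

```text
t 44.23 tcp [0.4923 0.0152 0.3578] psi 90.3 tilt [-0.0028 -0.    ] F [ 0.1 -0.7 -0.4] grip 0.600 q [ 0.59  0.07 -0.74  1.69  0.05  1.4  -0.16]
[np.float64(0.133), np.float64(0.1659), np.float64(-0.0127)] [np.float64(-0.14), np.float64(-0.09), np.float64(-64.71)]
```

View pics/cap11.png

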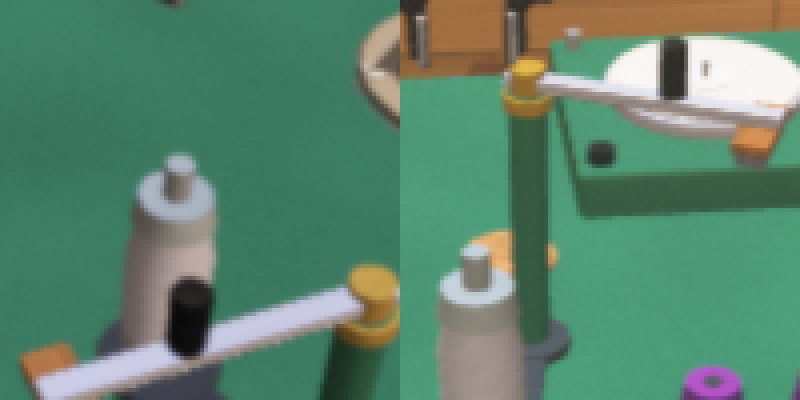

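View pics/n11.png

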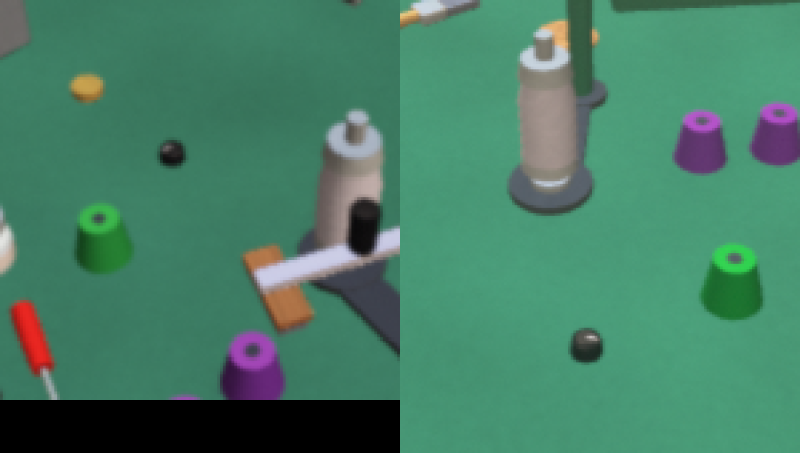

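```bash
python3 - <<'E'
from h import *
print('cap',tri(sc(357,117),sd(543,37)))
s=cr(250,130,4,(191,290));d=cr(200,110,4,(275,43))
g=tri(s,d);print('grip',g,onz('scene',*s,.307),onz('side',*d,.307))
p=(onz('scene',*s,.307)+onz('side',*d,.307))/2
print(np.degrees(np.arctan2(p[1]-.199,p[0]-.545)))
E
```

```text
cap [0.49039947 0.01419573 0.20955208]
grip [0.6541331  0.14905322 0.30645206] [0.65537692 0.14928707 0.307     ] [0.6536419  0.14845697 0.307     ]
-24.595959261870515
```

{"api": "send_rows", "payload": {
  "plan": [
    [0.02,0.03,-0.01,0,0,-10,45],
    [0.05,0.06,-0.013,0,0,-20,45],
    [0.08,0.1,-0.013,0,0,-30,45],
    [0.11,0.135,-0.013,0,0,-40,45],
    [0.13,0.155,-0.013,0,0,-50,45],
    [0.133,0.163,-0.013,0,0,-60,45],
    [0.133,0.163,-0.013,0,0,-64.7,45],
    [0.133,0.163,-0.013,0,0,-64.7,45],
    [0.133,0.163,-0.013,0,0,-64.7,45]
  ]
}}

```text
t: 45.35
tool_pos: [0.6552, 0.149, 0.3715]
eef_rot: [-0.0, 0.217, 0.976, -0.0]
force: [0.6, 0.5, -0.2]
grip_width: 0.45
```

```bash
python3 - <<'E'
from h import *
from plant import eyes
go((.6545,.1489,.273,155.4))
c=eyes.capture('wrist');cv2.imwrite('pics/w12.png',c['img'][:,:,::-1])
c=(c['camera_matrix'],c['R'],c['t'])
print(proj(c,(.6545,.1489,.307)))
E
```

```text
t 45.35 tcp [0.6552 0.149  0.3715] psi 154.9 tilt [-0.0011 -0.0006] F [ 0.6  0.5 -0.2] grip 0.450 q [ 0.3   0.51 -0.95  1.24  0.41  1.59  0.56]
[np.float64(0.0005), np.float64(-0.0003), np.float64(0.0985)] [np.float64(-0.06), np.float64(-0.04), np.float64(-0.47)]
[255.64236226 211.90098141]
```

View pics/w12.png

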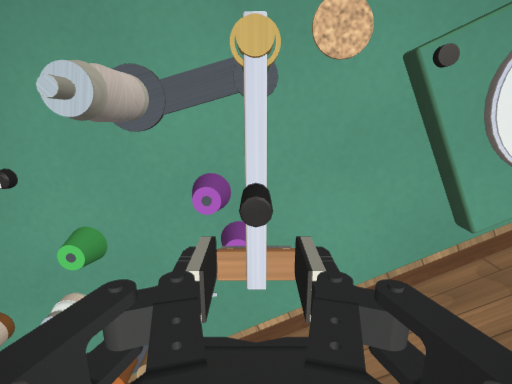

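Knob at (256,212), between the jaws as expected. Descend, then plan the return arc.

{"api": "send_rows", "payload": {
  "plan": [
    [0,0,0.04,0,0,0,45],
    [0,0,0.075,0,0,0,45],
    [0,0,0.095,0,0,0,45],
    [0,0,0.098,0,0,0,45],
    [0,0,0.098,0,0,0,45]
  ]
}}

```text
t: 46.02
tool_pos: [0.6559, 0.1496, 0.2755]
eef_rot: [0.001, 0.217, 0.976, 0.001]
force: [-1.4, -0.7, 0.2]
grip_width: 0.45
```

```bash
python3 -c "
from h import *
T=[]
for a in [2,5,9,13,17,21,25,30,34,38,42,46]:
    f=np.radians(-24.6-a); T.append((.545+.12*np.cos(f),.199+.12*np.sin(f),.273,155.4-a))
go(*T)"
```

```text
t 46.02 tcp [0.6559 0.1496 0.2755] psi 155.0 tilt [0.0017 0.0007] F [-1.4 -0.7  0.2] grip 0.450 q [ 0.32  0.55 -0.94  1.4   0.44  1.41  0.52]
[np.float64(0.0015), np.float64(-0.0055), np.float64(0.0025)] [np.float64(0.08), np.float64(0.07), np.float64(1.58)]
[np.float64(0.0018), np.float64(-0.0117), np.float64(0.0025)] [np.float64(0.08), np.float64(0.07), np.float64(4.58)]
[np.float64(0.0028), np.float64(-0.0201), np.float64(0.0025)] [np.float64(0.08), np.float64(0.07), np.float64(8.58)]
[np.float64(0.0043), np.float64(-0.0283), np.float64(0.0025)] [np.float64(0.08), np.float64(0.06), np.float64(12.58)]
[np.float64(0.0064), np.float64(-0.0364), np.float64(0.0024)] [np.float64(0.09), np.float64(0.06), np.float64(16.58)]
[np.float64(0.0091), np.float64(-0.0443), np.float64(0.0024)] [np.float64(0.09), np.float64(0.06), np.float64(20.58)]
[np.float64(0.0123), np.float64(-0.0521), np.float64(0.0024)] [np.float64(0.09), np.float64(0.05), np.float64(24.58)]
[np.float64(0.0171), np.float64(-0.0614), np.float64(0.0024)] [np.float64(0.09), np.float64(0.05), np.float64(29.58)]
[np.float64(0.0214), np.float64(-0.0685), np.float64(0.0024)] [np.float64(0.09), np.float64(0.05), np.float64(33.58)]
[np.float64(0.0263), np.float64(-0.0753), np.float64(0.0024)] [np.float64(0.1), np.float64(0.04), np.float64(37.58)]
[np.float64(0.0316), np.float64(-0.0818), np.float64(0.0024)] [np.float64(0.1), np.float64(0.04), np.float64(41.58)]
[np.float64(0.0374), np.float64(-0.0879), np.float64(0.0023)] [np.float64(0.1), np.float64(0.04), np.float64(45.58)]
```

{"api": "send_rows", "payload": {
  "plan": [
    [0.001,-0.0055,0.002,0,0,2,45],
    [0.002,-0.012,0.002,0,0,5,45],
    [0.003,-0.02,0.002,0,0,9,45],
    [0.004,-0.028,0.002,0,0,13,45],
    [0.006,-0.036,0.002,0,0,17,45],
    [0.009,-0.044,0.002,0,0,21,45],
    [0.012,-0.052,0.002,0,0,25,45],
    [0.017,-0.061,0.002,0,0,30,45],
    [0.021,-0.0685,0.002,0,0,34,45],
    [0.026,-0.075,0.002,0,0,38,45],
    [0.032,-0.082,0.002,0,0,42,45],
    [0.037,-0.088,0.002,0,0,46,45]
  ]
}}

```text
t: 47.52
tool_pos: [0.585, 0.0857, 0.2736]
eef_rot: [0.001, 0.582, 0.813, 0.001]
force: [1.2, 2.3, -0.8]
grip_width: 0.446
```

```bash
python3 -c "
from h import *
T=[]
for a in [48,52,56,60,64,68,72,75,78,80,81.5,82]:
    f=np.radians(-24.6-a); T.append((.545+.12*np.cos(f),.199+.12*np.sin(f),.273,155.4-a))
go(*T)
snap('n12')"
```

```text
t 47.52 tcp [0.585  0.0857 0.2736] psi 108.8 tilt [0.003 0.001] F [ 1.2  2.3 -0.8] grip 0.446 q [ 0.41  0.35 -0.81  1.61  0.26  1.29 -0.11]
[np.float64(0.0002), np.float64(-0.0043), np.float64(0.0006)] [np.float64(0.18), np.float64(-0.0), np.float64(1.41)]
[np.float64(0.0007), np.float64(-0.0127), np.float64(0.0005)] [np.float64(0.18), np.float64(-0.01), np.float64(5.41)]
[np.float64(0.0018), np.float64(-0.021), np.float64(0.0005)] [np.float64(0.18), np.float64(-0.01), np.float64(9.41)]
[np.float64(0.0034), np.float64(-0.0292), np.float64(0.0005)] [np.float64(0.18), np.float64(-0.02), np.float64(13.41)]
[np.float64(0.0057), np.float64(-0.0373), np.float64(0.0005)] [np.float64(0.18), np.float64(-0.03), np.float64(17.41)]
[np.float64(0.0084), np.float64(-0.0452), np.float64(0.0004)] [np.float64(0.18), np.float64(-0.03), np.float64(21.41)]
[np.float64(0.0118), np.float64(-0.0529), np.float64(0.0004)] [np.float64(0.18), np.float64(-0.04), np.float64(25.41)]
[np.float64(0.0146), np.float64(-0.0585), np.float64(0.0004)] [np.float64(0.18), np.float64(-0.04), np.float64(28.41)]
[np.float64(0.0177), np.float64(-0.0639), np.float64(0.0004)] [np.float64(0.18), np.float64(-0.05), np.float64(31.41)]
[np.float64(0.02), np.float64(-0.0674), np.float64(0.0004)] [np.float64(0.18), np.float64(-0.05), np.float64(33.41)]
[np.float64(0.0217), np.float64(-0.07), np.float64(0.0004)] [np.float64(0.18), np.float64(-0.05), np.float64(34.91)]
[np.float64(0.0224), np.float64(-0.0709), np.float64(0.0004)] [np.float64(0.18), np.float64(-0.05), np.float64(35.41)]
```

View pics/scene_n12.png

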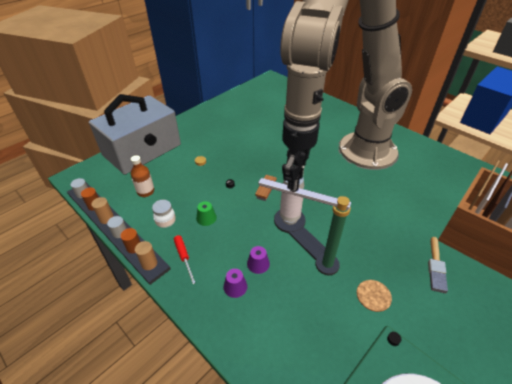

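{"api": "send_rows", "payload": {
  "plan": [
    [0,-0.004,0,0,0,1.5,45],
    [0.001,-0.0125,0,0,0,5.5,45],
    [0.002,-0.021,0,0,0,9.5,45],
    [0.0035,-0.029,0,0,0,13.5,45],
    [0.0055,-0.037,0,0,0,17.5,45],
    [0.0085,-0.045,0,0,0,21.5,45],
    [0.012,-0.053,0,0,0,25.5,45],
    [0.0145,-0.0585,0,0,0,28.5,45],
    [0.0175,-0.064,0,0,0,31.5,45],
    [0.02,-0.0675,0,0,0,33.5,45],
    [0.0215,-0.07,0,0,0,35,45],
    [0.0225,-0.071,0,0,0,35.5,45]
  ]
}}

```text
t: 49.12
tool_pos: [0.5103, 0.0831, 0.2724]
eef_rot: [0.0, 0.801, 0.598, 0.0]
force: [1.2, -0.5, 1.3]
grip_width: 0.452
```

```bash
python3 -c "
from h import *
T=[]
for a in [82,84,86]:
    f=np.radians(-24.6-a); T.append((.545+.12*np.cos(f),.199+.12*np.sin(f),.273,155.4-a))
go(*T)
snap('n13')
a=cv2.imread('pics/scene_n13.png');b=cv2.imread('pics/side_n13.png')
cv2.imwrite('pics/z13.png',np.hstack([cv2.resize(a[140:240,250:350],(400,400),interpolation=3),cv2.resize(b[110:210,180:280],(400,400),interpolation=3)]))
"
```

```text
t 49.12 tcp [0.5103 0.0831 0.2724] psi 73.5 tilt [ 0.0003 -0.0004] F [ 1.2 -0.5  1.3] grip 0.452 q [ 0.41  0.18 -0.74  1.78  0.13  1.23 -0.65]
[np.float64(0.001), np.float64(0.0002), np.float64(-0.0006)] [np.float64(0.02), np.float64(0.02), np.float64(0.06)]
[np.float64(0.0011), np.float64(-0.004), np.float64(-0.0006)] [np.float64(0.03), np.float64(0.02), np.float64(2.06)]
[np.float64(0.0013), np.float64(-0.0082), np.float64(-0.0006)] [np.float64(0.03), np.float64(0.02), np.float64(4.06)]
```

View pics/z13.png

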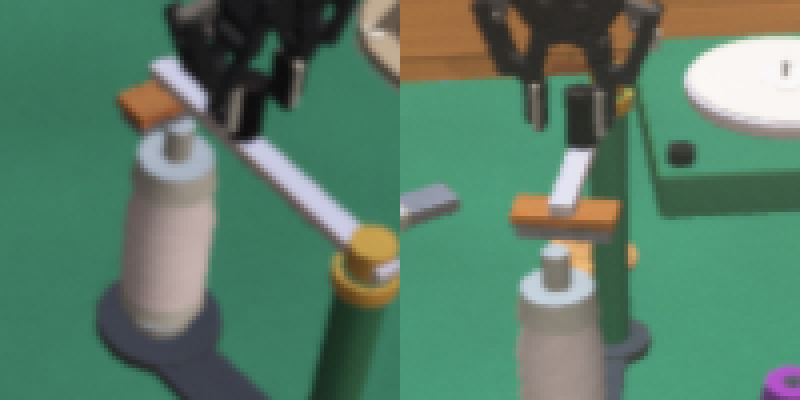

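{"api": "send_rows", "payload": {
  "plan": [
    [0.001,-0.002,0,0,0,1,45],
    [0.001,-0.004,0,0,0,2,45],
    [0.001,-0.006,0,0,0,2,45],
    [0.001,-0.007,0,0,0,2,45],
    [0.001,-0.007,0,0,0,2,45]
  ]
}}

```text
t: 49.85
tool_pos: [0.5063, 0.0851, 0.2721]
eef_rot: [0.002, 0.812, 0.584, 0.002]
force: [8.8, -1.8, -6.4]
grip_width: 0.449
```

```bash
python3 -c "
from h import *
go((.5,.08,.273,73))"
```

```text
t 49.85 tcp [0.5063 0.0851 0.2721] psi 71.4 tilt [ 0.0058 -0.0002] F [ 8.8 -1.8 -6.4] grip 0.449 q [ 0.41  0.16 -0.74  1.79  0.12  1.23 -0.69]
[np.float64(-0.0069), np.float64(-0.0044), np.float64(-0.0009)] [np.float64(0.32), np.float64(-0.09), np.float64(-1.58)]
```

Force of about 9 N: the boom is against its stop. Back off to centre the jaws, then lift away.

{"api": "send_rows", "payload": {
  "plan": [
    [0,0.003,0,0,0,0,45],
    [0,0.007,0,0,0,0,45],
    [0,0.008,0,0,0,0,45],
    [0,0.008,-0.03,0,0,0,45],
    [0,0.008,-0.08,0,0,0,45],
    [0,0.008,-0.12,0,0,0,45],
    [-0.04,-0.02,-0.13,0,0,0,45],
    [-0.1,-0.04,-0.13,0,0,0,45],
    [-0.15,-0.04,-0.13,0,0,0,45],
    [-0.2,-0.04,-0.13,0,0,0,45],
    [-0.2,-0.04,-0.13,0,0,0,45],
    [-0.2,-0.04,-0.13,0,0,0,45]
  ]
}}

```text
t: 51.35
tool_pos: [0.4025, -0.0897, 0.4023]
eef_rot: [-0.0, 0.811, 0.585, 0.0]
force: [1.5, 1.1, -0.2]
grip_width: 0.446
```

```bash
python3 -c "
from h import *
go((.5,.08,.273,73))
snap('n14')
a=cv2.imread('pics/scene_n14.png');b=cv2.imread('pics/side_n14.png')
cv2.imwrite('pics/z14.png',np.hstack([cv2.resize(a[140:240,250:350],(400,400),interpolation=3),cv2.resize(b[110:235,170:295],(400,400),interpolation=3)]))
"
```

```text
t 51.35 tcp [ 0.4025 -0.0897  0.4023] psi 71.5 tilt [0.0001 0.0006] F [ 1.5  1.1 -0.2] grip 0.446 q [ 0.68 -0.13 -0.49  1.76 -0.06  1.49 -0.13]
[np.float64(0.1917), np.float64(0.0388), np.float64(0.1294)] [np.float64(-0.0), np.float64(-0.04), np.float64(-1.45)]
```

View pics/z14.png

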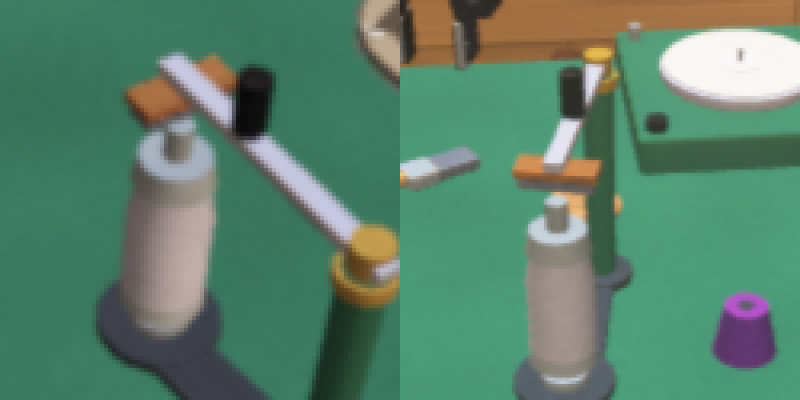

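View pics/scene_n14.png

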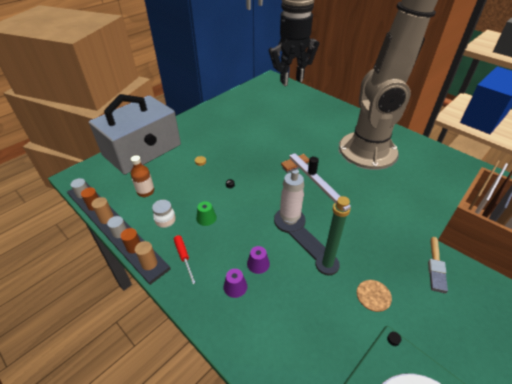

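```bash
python3 -c "
from h import *
s=cr(250,140,4,(254,75));d=cr(170,110,3.2,(172,74))
for p in(onz('scene',*s,.307),onz('side',*d,.307)): print('grip',p,np.arctan2(p[1]-.199,p[0]-.545)+np.radians(105.6))
s=cr(250,140,4,(173,62));d=cr(170,110,3.2,(153,164))
for p in(onz('scene',*s,.262),onz('side',*d,.262)): print('tip',p,np.arctan2(p[1]-.199,p[0]-.545)+np.radians(105.6))
print('cap knob',tri(cr(250,140,4,(181,127)),cr(170,110,3.2,(156,202))))
"
```

```text
grip [0.51393296 0.08312922 0.307     ] 0.010314530040773429
grip [0.51190302 0.07728738 0.307     ] 0.0067640956401120444
tip [0.4934411  0.00580245 0.262     ] 0.01147782777496098
tip [ 0.48890655 -0.00443694  0.262     ] 0.003227611051383361
cap knob [0.49140289 0.01698007 0.20996668]
```

```bash
python3 -c "
from h import *
b=cv2.imread('pics/side_n11.png');a=cv2.imread('pics/scene_n11.png')
for z in(.209,.214): print(proj('side',(.4935,.0152,z)),proj('scene',(.4935,.0152,z)))
for z in(.04,.036,.058,.054):
  for sx in(-1,1): print(z,[proj('side',(.4935+.033*sx,.0152,z))])
cv2.imwrite('pics/z15.png',np.hstack([cv2.resize(b[160:220,190:250],(480,480),interpolation=0),cv2.resize(a[160:200,280:320],(320,320),interpolation=0).repeat(1,0)[:320] if 0 else cv2.copyMakeBorder(cv2.resize(a[165:205,275:315],(320,320),interpolation=0),0,160,0,0,0)]))
"
```

```text
[219.31332602 173.43987498] [294.07236583 171.54803094]
[219.25908036 171.95377724] [294.20873059 170.19428409]
0.04 [array([210.29387239, 220.81034116])]
0.04 [array([231.68148692, 219.38966692])]
0.036 [array([210.34898545, 221.8383251 ])]
0.036 [array([231.70149246, 220.41445612])]
0.058 [array([210.04361115, 216.14239976])]
0.058 [array([231.59064879, 214.73645875])]
0.054 [array([210.09954565, 217.18570548])]
0.054 [array([231.61095089, 215.77643933])]
```

View pics/z15.png

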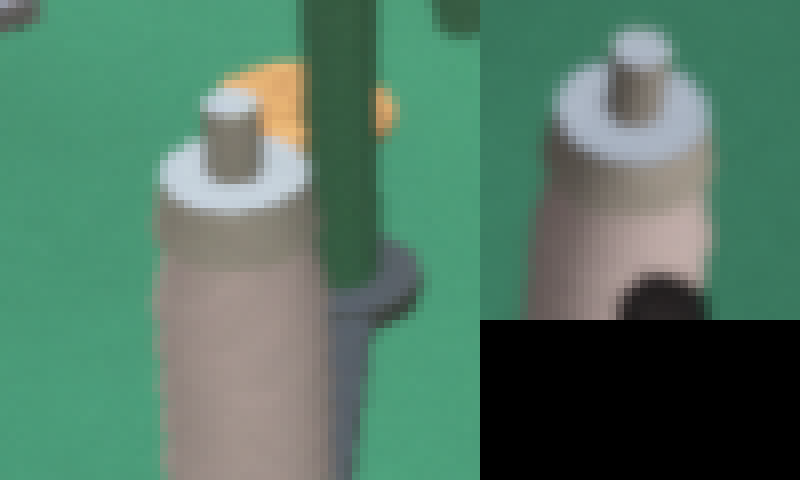

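```bash
python3 -c "
from plant import r,get_obs
print(get_obs()['t']); print(r.finish_job())"
```

```text
51.45
the job is handed in; nothing more can be done
None
```

I swung the boom aside to about 1.4 rad and nested all five sleeves on the post. Then I put the dust cap on top and swung the boom back to its home stop. I handed the job in at 51.5 s of the 210 s limit, and the interface reports no verdict.

**Boom:** the last pictures put it at about 0.01 rad.

**Stack:** the sleeves and cap stand upright, within about 2–3 mm of the post axis.

**Post:** I can't read the post joint directly. From the stack height it has sunk roughly 4–6 mm, short of the 10 mm limit.

**Surroundings:** the knob, cork pad, brass weight and coloured look-alikes look unmoved, and the gripper is clear of everything.

**One disagreement:** my first readings of the cap's height were about 4 mm lower than expected. A closer crop gave about 212 mm for its top, against 214 mm expected, which is within the camera error.

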